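# Rebuild the sprouting tower on the café window sill and put it under its grow lamp

### The arm

A 6-joint arm with a two-finger parallel gripper is mounted at the origin on the work surface. World frame = base frame: x ahead of the robot, y to its left, z up, the work surface at z = 0. Lengths are in m, angles in rad, forces in N, time in s.
With the tool pointing down it reaches from about 0.3 to 0.775 m from the base axis. Payload 14.6 kg.
Tool frame: the origin (TCP) lies at the very end of the fingers, on their centre line; the grasp point (between the pads) lies 19 mm behind it; z points along the fingers, y is the direction in which the jaws open and shut (so a half turn about z gives the same grasp; the last joint's range is limited). The gripper opens to 94 mm and grips with 3 to 60 N. Pads are 16 mm wide; open, the fingers measure 119 mm over their backs; the gripper's body (75 mm by 177 mm) begins 78 mm behind the grasp point.
Start: joints at [1.087, 0.3, 1.521, -0, 1.321, -0.067], TCP at [0.223, 0.503, 0.205] pointing down, gripper open.
Joint ranges: [-3.03, 3.03], [-0.79, 2.21], [0.23, 2.52], [-1.04, 4.18], [0, 3.07], [-2.55, 2.55]. Speed limits (rad/s): [2.22, 2.22, 2.57, 3.14, 3.14, 3.14].

### API

Orientations are given as [roll, pitch, yaw] about the fixed x, y, z axes, in that order (R = Rz(yaw) Ry(pitch) Rx(roll)).
In Python, from station import ctrl, eyes gives the robot as it stands.
- The arm moves only by the tool jog_arm, never from a script. Its argument "moves" is a list of rows, each a list of 3 entries, a list of its own where there are three numbers: the shift along the world's x, y, z in mm, then the turn, a rotation vector about the world's x, y, z in units of 5 degrees (1.0 is 5 degrees), then the finger opening in mm, from 0 to 94. In form: [[[tx, ty, tz], [wx, wy, wz], jaw], ...]. A call has 1 to 5 rows; each row is the pose to reach, as a shift and turn from the pose commanded when the call began; what a row does not reach only later rows make up. A row lasts 1/12 s, in which the tool goes at most 41.7 mm and 7.16 degrees, less where a joint would pass 70% of its speed; a pose out of reach is approached as far as the arm can. A call with a gripper value outside its range is refused whole. The fingers move at their own pace and stop on an object; "squeeze" is the grip in N (left out, the last holds). Time passes only in rows, so rows that repeat a pose let the fingers close. It gives the time, the measured TCP pose, the force and the opening at its end, in the units of the state.
- ctrl.get_obs(): the state, without advancing time (a new reading comes with each control period).
- eyes.camera(name): name is "scene" or "top" or "wrist"; returns a dict with "frame" (384x512x3 uint8, red, green, blue), "vertical_fov" (degrees; the focal length in pixels is half the picture's height over the tangent of half this angle, whatever the lens; pixels are square), "cx", "cy" (the principal point, pixels), "eye" and "attitude" of the camera in the world; the wrist camera has in their place "hand_eye" (4x4, takes a point from camera to tool coordinates, whose origin is the TCP and whose axes are the flange's). Camera axes: x right, y down, z forward; pixel columns grow to the right and rows downward; lengths in m; the calibration is good to about 2 mm. A picture is of the moment at which its call begins: read the wrist's pose just before it. There is no depth.
- ctrl.hand_in(): hands the job in, once; it reports no verdict.
The state is a dict: "time_s": time; "qpos": joint angles; "joint_vel": joint speeds; "tau": joint torques, N m; "ee_pos": TCP position; "eef_rot": TCP orientation; "force": force on the tool from outside, world axes, zero at the start; "moment": the same for the moment, N m; "grip_width": finger opening in m.
Only numpy, scipy, OpenCV 4.12 (cv2) and the standard library are available. Lean on these libraries where they do the work, as an engineer would, in place of code of your own. Each camera call takes 0.05 s, during which the arm holds its last target.

### The job

Rebuild the sprouting tower: swing the grow lamp clear of the green drip base, stack every sprouting tray on the base with its notch over the orange key of the piece below so that each sits fully down, and close the tower with the lid, keyed in the same way. Then swing the lamp back so that it is centred over the finished tower, and last press the chrome button of the timer fully down to start the light. Do not tip over the canister, the ramekin, the seed jar or the mister bottle.

Things in the scene. Friction and masses are not known exactly. Their poses are not given: they have to be found in the camera images.
- trayA_c (a point): centre, 20 mm above its underside, of one of four alike round trays (2 to 4 are there), lying level: 130 mm outside, 122 inside, rim 40 mm high, 0.13 to 0.25 kg. x axis: to its orange key; z up. Floor top at 6 mm (pad on it is soft). White divider 14 mm thick 114 mm long along x, top at 34 mm: pinch it at mid-length from above, fingers opened to 60 mm at most, tips kept above the floor
- trayA_notch (a point): middle of trayA's notch (22 wide, 10 high) in the wall's lower edge, at its x = 63 mm; straight above it the key (16 wide, 8 high) stands on the rim. Wall's lower edge is 4 mm above the underside; a bevelled foot 118 mm across stands out below it and fits inside the rim below with 2 mm play. Seated, trays lie 36 mm apart in height; the lowest has its centre point 16 mm above base_top
- trayB_c (a point): centre, half-way up, of one more sprouting tray, the same as trayA in every way; absent in some runs
- trayB_notch (a point): middle of the notch of trayB, as for trayA
- trayC_c (a point): centre, half-way up, of one more sprouting tray, the same as trayA in every way; absent in some runs
- trayC_notch (a point): middle of the notch of trayC, as for trayA
- trayD_c (a point): centre, half-way up, of one more sprouting tray, the same as trayA in every way; absent in some runs
- trayD_notch (a point): middle of the notch of trayD, as for trayA
- lid_c (a point): centre, 23 mm above its underside, of the white lid, 130 mm across, 46 mm high, 0.13 kg; starts level on the sill. x axis: to the orange mark on its edge; z up. Green bar handle along x on its top: 90 long, 14 thick, from 18 to 46 mm above the underside; pinch it at the middle. Foot and lower edge as on a tray
- lid_notch (a point): middle of the lid's notch, below the orange mark at its x = 63 mm; 22 mm wide, 10 mm high, as on a tray. Seated, lid_c lies 39 mm above the centre point of the tray below
- base_top (a point): centre of the rim plane (36 mm above the work surface) of the fixed green drip base, 140 mm across, with a white rim 130 mm across. x axis: towards its orange key, like a tray's, standing 8 mm above the rim at 63 mm from the centre. z up
- lamp_grip (a point): centre of the black upright fin on top of the round white lamp head: 50 mm long along the arm, 12 thick, 40 high, its foot (head's top) 20 mm below this point. The head, centred under it, is 100 mm across, 24 thick, its underside 245 mm above the sill (a four-tray tower with lid is 222 mm high). x axis: outwards along the arm
- lamp_pivot (a point): point on the axis of the fixed lamp post (vertical hinge) at arm height, 258 mm above the sill; the fin's centre is 220 mm from this axis. Post 22 mm thick
- lamp_arm (a joint): swing of the lamp arm about its post, rad; about 0 over the drip base, growing clockwise seen from above, which swings the head clear to the robot's left; stops at -0.5 and 1.6. Stiff (about 4 N at the fin), stays where it is left. Starts between -0.2 and 0.3, over the base
- timer_button_top (a point): top centre of the chrome push button, 30 mm across, on top of the fixed grey triple-dial timer (about 75 x 150 x 66 mm), 88 mm above the sill; pressed straight down
- timer_button (a joint): travel of the button, m: 0 up, 0.006 fully down; springs back. Fully down takes about 5 N
- canister: tall glass canister, 92 mm across, 222 mm high, beside the lamp; origin at the centre of its underside; a bystander
- ramekin: black melamine ramekin, 74 mm across, 42 mm high, among the trays; origin at the centre of its underside; a bystander
- seed_jar: amber glass jar, 72 mm across, 100 mm high; origin at the centre of its underside; a bystander
- mister: green mister bottle, 68 mm across, 174 mm high; origin at the centre of its underside; a bystander
Things that resemble listed ones, but are neither listed nor needed, are in the scene too. Of the things that look like the part that bears base_top, the middle-sized one is meant.

How it is judged:
On the way, in this order (a step that is already met when the one before it is completed fails the run):
1. the lamp head is swung clear of the drip base (more than 120 mm off its axis) (horizontal distance between lamp_grip and base_top above 0.12 m), for 0.2 s.
2. all trays present are stacked, keyed and fully seated on the base, with the lid keyed and seated on top (horizontal distance between each of trayA_c, trayB_c, trayC_c, trayD_c, lid_c and base_top below 0.012 m and angle between each of trayA_c, trayB_c, trayC_c, trayD_c, lid_c's own z axis and vertical below 0.04 rad and angle between the x axis of each of trayA_c, trayB_c, trayC_c, trayD_c, lid_c and the x axis of base_top, either way round below 0.15 rad and x of each of trayA_notch, trayB_notch, trayC_notch, trayD_notch, lid_notch in the frame of base_top above 0.05 m and (z of trayA_c in the frame of base_top between 0.013 and 0.019 m or z of trayA_c in the frame of base_top between 0.049 and 0.055 m or z of trayA_c in the frame of base_top between 0.085 and 0.091 m or z of trayA_c in the frame of base_top between 0.121 and 0.127 m or z of trayA_c in the frame of base_top between 0.157 and 0.163 m) and (z of trayB_c in the frame of base_top between 0.013 and 0.019 m or z of trayB_c in the frame of base_top between 0.049 and 0.055 m or z of trayB_c in the frame of base_top between 0.085 and 0.091 m or z of trayB_c in the frame of base_top between 0.121 and 0.127 m or z of trayB_c in the frame of base_top between 0.157 and 0.163 m) and (z of trayC_c in the frame of base_top between 0.013 and 0.019 m or z of trayC_c in the frame of base_top between 0.049 and 0.055 m or z of trayC_c in the frame of base_top between 0.085 and 0.091 m or z of trayC_c in the frame of base_top between 0.121 and 0.127 m or z of trayC_c in the frame of base_top between 0.157 and 0.163 m) and (z of trayD_c in the frame of base_top between 0.013 and 0.019 m or z of trayD_c in the frame of base_top between 0.049 and 0.055 m or z of trayD_c in the frame of base_top between 0.085 and 0.091 m or z of trayD_c in the frame of base_top between 0.121 and 0.127 m or z of trayD_c in the frame of base_top between 0.157 and 0.163 m) and (z of lid_c in the frame of base_top between 0.016 and 0.022 m or z of lid_c in the frame of base_top between 0.052 and 0.058 m or z of lid_c in the frame of base_top between 0.088 and 0.094 m or z of lid_c in the frame of base_top between 0.124 and 0.13 m or z of lid_c in the frame of base_top between 0.16 and 0.166 m) and z of lid_c in the frame of trayA_c above 0.02 m and z of lid_c in the frame of trayB_c above 0.02 m and z of lid_c in the frame of trayC_c above 0.02 m and z of lid_c in the frame of trayD_c above 0.02 m), for 0.3 s.
3. the lamp head is back over the tower (within 30 mm of its axis) (horizontal distance between lamp_grip and base_top below 0.03 m), for 0.3 s.
4. the timer button is pressed fully down (over 4.5 mm of its 6 mm) (value of joint timer_button above 0.0045 m), for 0.05 s.
At the end, for the whole second after the job is handed in: every tray present and, above them all, the lid sit on the drip base: each within 12 mm of its axis, level, its notch on the base key's side within 0.15 rad, wall on the rim below (heights within 3 mm); the lamp head is within 30 mm of the tower's axis; the button is up again; nothing moves (all of step 2 and horizontal distance between lamp_grip and base_top below 0.03 m and value of joint timer_button below 0.002 m and velocity of joint lamp_arm between -0.05 and 0.05 rad/s); the robot touches nothing.
It fails at once if the tall clamp-lid glass canister is tipped over (angle between canister's own z axis and vertical above 0.6 rad).
It fails at once if the black ramekin is tipped over (angle between ramekin's own z axis and vertical above 0.6 rad).
It fails at once if the amber seed jar is tipped over (angle between seed_jar's own z axis and vertical above 0.6 rad).
It fails at once if the green mister bottle is tipped over (angle between mister's own z axis and vertical above 0.6 rad).
Of trayA, trayB, trayC, trayD only 2 to 4 are there at a start; the rules pass over those that are not, and their reading is None.
At some moment in a run one of trayA, trayB, trayC, trayD, lid may be knocked a few centimetres aside while the robot is not near it.
It also fails if it takes over 210 s, if anything falls off the work surface, if the arm or the gripper's body presses on something with over 40 N, if the wrist force passes 120 N, or if a joint passes its speed limit or range.

## Working session

There is one attempt and no reset: what is moved stays moved. The work goes in short steps, Python scripts to look and compute and a tool call to move; the robot and the scene stay as the last step left them, time stands still between calls to the robot, and variables do not carry over. Pictures are saved under pics/ and viewed, and the job is handed in when it is done.

Besides the shell and the picture viewer there is one more tool, called after "Request:" by a JSON object that holds its "name" and its "arguments". jog_arm: Moves the arm, as the interface text tells. Its arguments: {"type":"object","properties":{"moves":{"type":"array","items":{"type":"array"}},"squeeze":{"type":"number"}},"required":["moves"]}

```bash
ls; mkdir -p pics; python3 - <<'E'
from station import ctrl, eyes
import cv2
o=ctrl.get_obs(); print(o)
for n in ["scene","top","wrist"]:
    c=eyes.camera(n)
    print(n,{k:v for k,v in c.items() if k!="frame"})
    cv2.imwrite(f"pics/{n}0.png",c["frame"][:,:,::-1])
E
```

```text
pics
{'time_s': 0.0, 'qpos': array([ 1.08744421e+00,  3.00454025e-01,  1.52160118e+00,  3.34720931e-05,
        1.32069490e+00, -6.65880857e-02]), 'joint_vel': array([-6.93977873e-04, -5.01043971e-04, -1.07573794e-06,  1.13048502e-03,
       -2.14480582e-04,  1.35508622e-03]), 'tau': array([ 6.63431565e-04, -5.31815815e+01, -3.52724719e+01,  7.09097763e-02,
        2.45465885e-02, -1.37201005e-04]), 'ee_pos': array([0.22250515, 0.50268798, 0.20488719]), 'eef_rot': array([-3.14043992e+00, -1.09364835e-04,  2.72482026e+00]), 'force': array([ 0.29118923, -0.22931515, -0.4130758 ]), 'moment': array([-0.01929642,  0.05230603,  0.00560996]), 'grip_width': 0.09402756076411033}
scene {'vertical_fov': 57.885345033178446, 'cx': 253.5320969104093, 'cy': 188.2604152603783, 'eye': array([ 1.30488391, -0.49385362,  1.09753799]), 'attitude': array([-2.33824465,  0.01298721,  0.97109672])}
top {'vertical_fov': 56.15717782435179, 'cx': 256.0519200548741, 'cy': 192.42078719884418, 'eye': array([0.32562783, 0.03436011, 1.19636602]), 'attitude': array([-2.9509622 , -0.0067385 , -1.57126063])}
wrist {'vertical_fov': 68.16502436478807, 'cx': 250.32119582791196, 'cy': 188.09461354764403, 'hand_eye': array([[ 1.08214052e-03, -9.60167766e-01, -2.79422066e-01,
         8.05565793e-02],
       [ 9.99999077e-01,  8.09614538e-04,  1.09072894e-03,
         4.53781157e-04],
       [-8.21058607e-04, -2.79422988e-01,  9.60167756e-01,
        -1.79337358e-01],
       [ 0.00000000e+00,  0.00000000e+00,  0.00000000e+00,
         1.00000000e+00]])}
```

View pics/scene0.png

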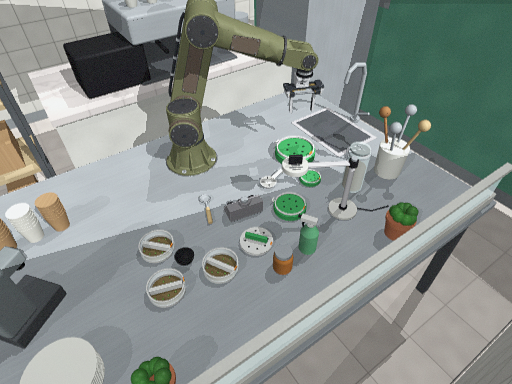

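View pics/top0.png

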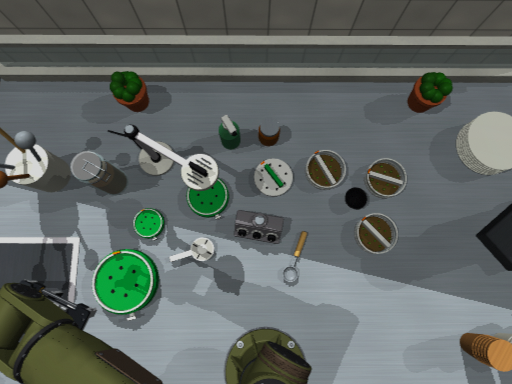

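View pics/wrist0.png

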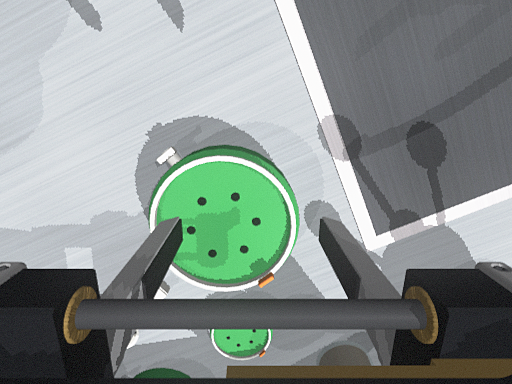

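```bash
cat > h.py <<'E'
from station import ctrl, eyes
import numpy as np, cv2
from scipy.spatial.transform import Rotation as R
def cam(n):
    o=ctrl.get_obs(); c=eyes.camera(n)
    f=192/np.tan(np.radians(c["vertical_fov"]/2)); c["f"]=f
    if n=="wrist":
        Rt=R.from_euler("xyz",o["eef_rot"]).as_matrix(); H=np.array(c["hand_eye"])
        c["R"]=Rt@H[:3,:3]; c["eye"]=o["ee_pos"]+Rt@H[:3,3]
    else: c["R"]=R.from_euler("xyz",c["attitude"]).as_matrix()
    c["bgr"]=c["frame"][:,:,::-1].copy()
    return c
def ray(c,u,v):
    d=c["R"]@np.array([(u-c["cx"])/c["f"],(v-c["cy"])/c["f"],1.]); return d/np.linalg.norm(d)
def onz(c,u,v,z):
    d=ray(c,u,v); return c["eye"]+d*(z-c["eye"][2])/d[2]
def proj(c,p):
    q=c["R"].T@(np.asarray(p)-c["eye"]); return np.array([c["cx"]+c["f"]*q[0]/q[2],c["cy"]+c["f"]*q[1]/q[2]])
def crop(c,x0,y0,x1,y1,name,s=None):
    im=c["bgr"][y0:y1,x0:x1]; s=s or min(800/(x1-x0),600/(y1-y0))
    cv2.imwrite("pics/"+name+".png",cv2.resize(im,None,fx=s,fy=s,interpolation=cv2.INTER_CUBIC)); return s
def hsv(c): return cv2.cvtColor(c["bgr"],cv2.COLOR_BGR2HSV)
E
python3 - <<'E'
from h import *
c=cam("top")
print(crop(c,60,100,420,300,"topc"))
for n,u,v,z in [("base",208,197,.036),("small",148,223,.036),("big",125,280,.036),("t1",326,169,.04),("t2",386,178,.04),("t3",377,233,.04),("lid",273,177,.046),("lamp",200,171,.27),("btn",260,219,.088),("ramekin",356,198,.042),("mister",229,125,.17),("jar",269,128,.1),("canister",88,165,.222)]:
    print(n,onz(c,u,v,z).round(3))
E
```

```text
2.2222222222222223
base [0.534 0.184 0.036]
small [0.449 0.375 0.036]
big [0.27  0.437 0.036]
t1 [ 0.628 -0.206  0.04 ]
t2 [ 0.598 -0.403  0.04 ]
t3 [ 0.416 -0.362  0.04 ]
lid [ 0.599 -0.029  0.046]
lamp [0.562 0.176 0.27 ]
btn [0.456 0.015 0.088]
ramekin [ 0.53  -0.3    0.042]
mister [0.73  0.109 0.17 ]
jar [ 0.748 -0.015  0.1  ]
canister [0.591 0.496 0.222]
```

View pics/topc.png

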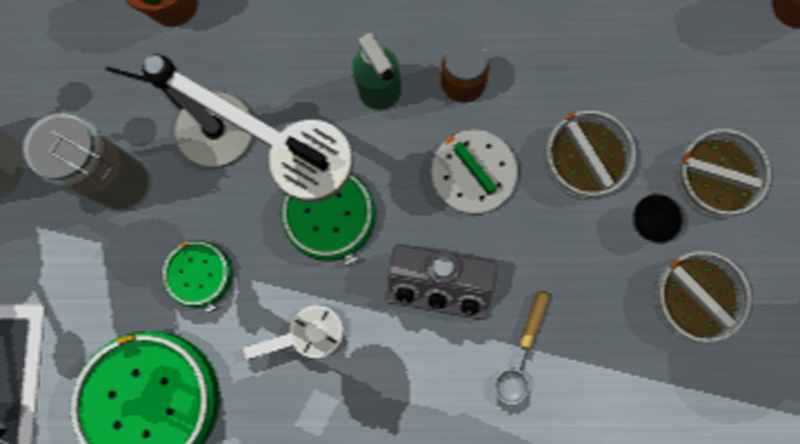

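```bash
python3 - <<'E'
from h import *
c=cam("top"); s=cam("scene")
print(crop(c,110,110,240,220,"lampt"))
print(crop(s,250,120,400,240,"lamps"))
h=hsv(c)
def blob(m,x0,y0,x1,y1):
    mm=np.zeros_like(m); mm[y0:y1,x0:x1]=m[y0:y1,x0:x1]
    n,l,st,ce=cv2.connectedComponentsWithStats(mm); 
    i=1+np.argmax(st[1:,4]); ys,xs=np.nonzero(l==i); return np.c_[xs,ys],ce[i]
dark=((h[:,:,2]<50)*255).astype(np.uint8)
p,ce=blob(dark,185,155,215,185); print(len(p),ce)
w=np.array([onz(c,u,v,.309)[:2] for u,v in p]); m=w.mean(0); U,S,V=np.linalg.svd(w-m); print("fin",m,V[0],np.ptp((w-m)@V[0]),np.ptp((w-m)@V[1]))
print("pivot",onz(c,131,131,.26))
E
```

```text
5.454545454545454
5.0
112 [197.86607143 168.75892857]
fin [0.55798113 0.17611456] [-0.56074467 -0.82798878] 0.05410212584381417 0.015681337230076746
pivot [0.67701201 0.36969155 0.26      ]
```

View pics/lampt.png

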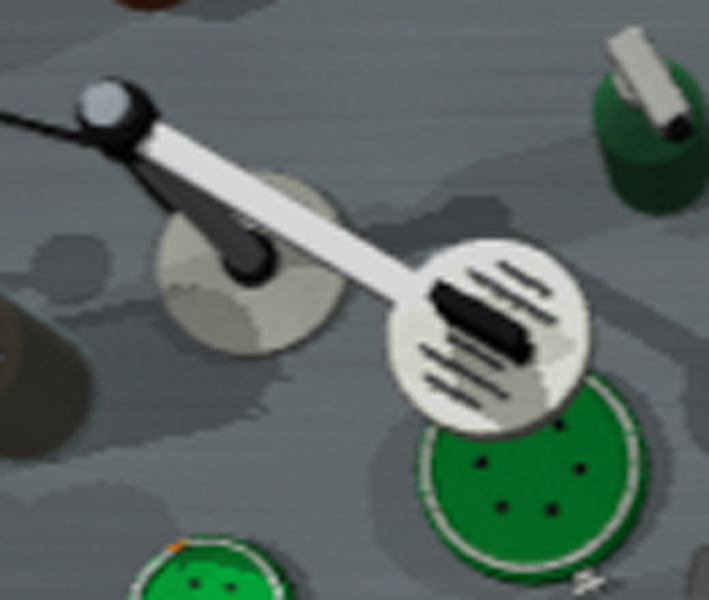

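View pics/lamps.png

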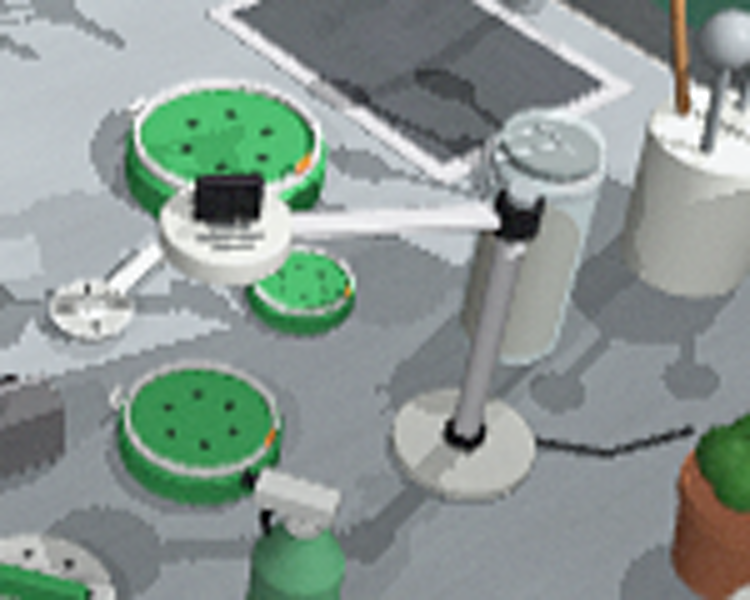

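Request:
{"name": "jog_arm", "arguments": {"moves": [[[0,0,40],[0,0,1.4],60],[[20,-20,80],[0,0,2.8],60],[[40,-40,120],[0,0,4.2],60],[[65,-65,150],[0,0,5.6],60],[[90,-90,170],[0,0,7],60]]}}

```text
time_s: 0.72
ee_pos: [0.3021, 0.4232, 0.3677]
eef_rot: [3.14, 0.002, -2.943]
force: [0.8, 0.3, 0.3]
grip_width: 0.0643
```

Request:
{"name": "jog_arm", "arguments": {"moves": [[[28,-28,0],[0,0,1.4],60],[[56,-56,0],[0,0,2.8],60],[[84,-84,0],[0,0,4.2],60],[[112,-112,0],[0,0,5.6],60],[[140,-140,0],[0,0,7],60]]}}

```text
time_s: 1.13
ee_pos: [0.434, 0.2913, 0.3652]
eef_rot: [-3.142, 0.0, -2.386]
force: [0.9, 1.3, -0.1]
grip_width: 0.0599
```

Request:
{"name": "jog_arm", "arguments": {"moves": [[[28,-28,0],[0,0,1.0],60],[[56,-56,0],[0,0,1.9],60],[[70,-70,0],[0,0,1.9],60],[[70,-70,0],[0,0,1.9],60]]}}

```text
time_s: 1.47
ee_pos: [0.5052, 0.2199, 0.3642]
eef_rot: [3.141, -0.001, -2.229]
force: [0.1, -1.1, -0.9]
grip_width: 0.0598
```

```bash
python3 - <<'E'
from h import *
o=ctrl.get_obs(); print(o["ee_pos"],o["eef_rot"],o["joint_vel"].round(3),o["qpos"].round(3))
c=cam("wrist"); cv2.imwrite("pics/w1.png",c["bgr"])
o=ctrl.get_obs(); print(o["ee_pos"],o["eef_rot"],o["joint_vel"].round(3))
print(proj(c,[.558,.176,.309]))
E
```

```text
[0.50521965 0.21991175 0.36422038] [ 3.14134661e+00 -1.33013630e-03 -2.22890674e+00] [ 0.072 -0.029  0.031  0.012  0.     0.083] [ 3.440e-01  2.400e-01  1.236e+00 -1.000e-03  1.667e+00 -2.139e+00]
[0.50401904 0.22146251 0.36448149] [ 3.14104663e+00 -8.35352967e-04 -2.22840027e+00] [ 0.053 -0.024  0.016  0.007 -0.002  0.03 ]
[172.32587413 199.05481637]
```

View pics/w1.png

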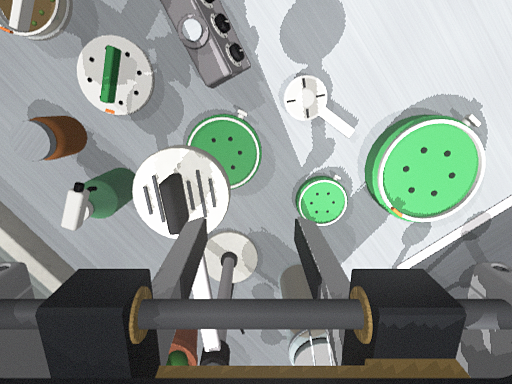

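Request:
{"name": "jog_arm", "arguments": {"moves": [[[27,-23,0],[0,0,0.7],60],[[54,-45,0],[0,0,0.7],60],[[54,-45,0],[0,0,0.7],60],[[54,-45,-20],[0,0,0.7],60],[[54,-45,-20],[0,0,0.7],60]]}}

```text
time_s: 1.93
ee_pos: [0.5562, 0.1784, 0.3421]
eef_rot: [3.139, -0.003, -2.164]
force: [-0.3, 0.3, -1.1]
grip_width: 0.0605
```

```bash
python3 - <<'E'
from h import *
c=cam("wrist"); cv2.imwrite("pics/w2.png",c["bgr"])
o=ctrl.get_obs(); print(o["ee_pos"],o["eef_rot"],o["joint_vel"].round(3))
print(proj(c,[.558,.176,.309]))
E
```

```text
[0.55611334 0.17861978 0.34379047] [ 3.13946855e+00 -2.14348250e-03 -2.16373485e+00] [ 0.005 -0.02  -0.048  0.001  0.027 -0.004]
[247.54651641 209.79209872]
```

View pics/w2.png

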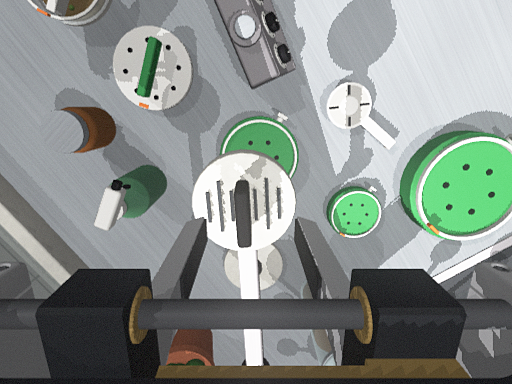

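Request:
{"name": "jog_arm", "arguments": {"moves": [[[0,0,-33],[0,0,0],60],[[0,0,-64],[0,0,0],60],[[0,0,-64],[0,0,0],40],[[0,0,-64],[0,0,0],10],[[0,0,-64],[0,0,0],0]], "squeeze": 15}}

```text
time_s: 2.4
ee_pos: [0.5574, 0.1785, 0.2838]
eef_rot: [-3.14, 0.002, -2.164]
force: [0.1, 0.7, 0.9]
grip_width: 0.0431
```

Request:
{"name": "jog_arm", "arguments": {"moves": [[[0,0,0],[0,0,0],0],[[0,0,0],[0,0,0],0],[[0,0,0],[0,0,0],0]]}}

```text
time_s: 2.65
ee_pos: [0.5573, 0.178, 0.2823]
eef_rot: [-3.14, 0.001, -2.164]
force: [5.8, -2.9, 2.0]
grip_width: 0.0233
```

Request:
{"name": "jog_arm", "arguments": {"moves": [[[0,0,0],[0,0,0],0],[[0,0,0],[0,0,0],0],[[0,0,0],[0,0,0],0],[[0,0,0],[0,0,0],0]]}}

```text
time_s: 2.98
ee_pos: [0.5574, 0.1777, 0.2819]
eef_rot: [-3.14, 0.001, -2.164]
force: [1.4, -2.4, 5.8]
grip_width: 0.0121
```

```bash
python3 - <<'E'
from h import *
o=ctrl.get_obs(); print(o["ee_pos"],o["eef_rot"],o["grip_width"])
fin=o["ee_pos"][:2]; th=o["eef_rot"][2]
P=np.array([.681,.358]); 
P=fin-.22*np.array([np.cos(th),np.sin(th)]); print("pivot",P)
for k in range(1,21):
    a=-k*.0611
    q=P+.22*np.array([np.cos(th+a),np.sin(th+a)])
    d=(q-fin)*1000; print(k,d.round(0),round(np.degrees(a)/5,2))
E
```

```text
[0.55736713 0.17770133 0.2818967 ] [-3.14034752e+00  9.38678460e-04 -2.16436086e+00] 0.01209446903533359
pivot [0.6804174  0.36007083]
1 [-11.   8.] -0.7
2 [-21.  16.] -1.4
3 [-31.  25.] -2.1
4 [-40.  35.] -2.8
5 [-49.  45.] -3.5
6 [-57.  56.] -4.2
7 [-65.  67.] -4.9
8 [-71.  79.] -5.6
9 [-77.  91.] -6.3
10 [-82. 104.] -7.0
11 [-87. 116.] -7.7
12 [-90. 129.] -8.4
13 [-93. 142.] -9.1
14 [-95. 156.] -9.8
15 [-97. 169.] -10.5
16 [-97. 182.] -11.2
17 [-97. 196.] -11.9
18 [-95. 209.] -12.6
19 [-93. 223.] -13.3
20 [-90. 236.] -14.0
```

Request:
{"name": "jog_arm", "arguments": {"moves": [[[-11,8,0],[0,0,-0.7],0],[[-21,16,0],[0,0,-1.4],0],[[-31,25,0],[0,0,-2.1],0],[[-40,35,0],[0,0,-2.8],0],[[-49,45,0],[0,0,-3.5],0]]}}

```text
time_s: 3.4
ee_pos: [0.5069, 0.2216, 0.2818]
eef_rot: [-3.14, -0.003, -2.474]
force: [-7.6, -12.8, 9.2]
grip_width: 0.0123
```

Request:
{"name": "jog_arm", "arguments": {"moves": [[[-8,11,0],[0,0,-0.7],0],[[-16,22,0],[0,0,-1.4],0],[[-22,34,0],[0,0,-2.1],0],[[-28,46,0],[0,0,-2.8],0],[[-33,59,0],[0,0,-3.5],0]]}}

```text
time_s: 3.82
ee_pos: [0.4731, 0.2812, 0.2814]
eef_rot: [-3.14, -0.005, -2.778]
force: [-13.7, -10.6, 6.8]
grip_width: 0.0125
```

Request:
{"name": "jog_arm", "arguments": {"moves": [[[-5,12,0],[0,0,-0.7],0],[[-8,25,0],[0,0,-1.4],0],[[-11,38,0],[0,0,-2.1],0],[[-13,52,0],[0,0,-2.8],0],[[-15,65,0],[0,0,-3.5],0]]}}

```text
time_s: 4.23
ee_pos: [0.458, 0.3472, 0.2811]
eef_rot: [-3.14, -0.005, -3.083]
force: [-9.9, -5.7, 5.2]
grip_width: 0.0124
```

Request:
{"name": "jog_arm", "arguments": {"moves": [[[0,13,0],[0,0,-0.7],0],[[0,27,0],[0,0,-1.4],0],[[2,40,0],[0,0,-2.1],0],[[4,54,0],[0,0,-2.8],0],[[4,54,0],[0,0,-2.8],0]]}}

```text
time_s: 4.65
ee_pos: [0.4618, 0.4036, 0.2809]
eef_rot: [3.141, -0.005, 2.957]
force: [-13.6, 7.2, 4.7]
grip_width: 0.0122
```

Request:
{"name": "jog_arm", "arguments": {"moves": [[[0,0,0],[0,0,0],50],[[0,0,0],[0,0,0],50],[[0,0,0],[0,0,0],50],[[0,0,40],[0,0,0],50],[[0,0,80],[0,0,0],50]]}}

```text
time_s: 5.07
ee_pos: [0.4636, 0.4001, 0.3603]
eef_rot: [-3.138, -0.003, 2.958]
force: [1.4, -0.2, 1.2]
grip_width: 0.0419
```

```bash
python3 - <<'E'
from h import *
c=cam("top"); cv2.imwrite("pics/t3.png",c["bgr"]); s=cam("scene"); cv2.imwrite("pics/s3.png",s["bgr"]);print(ctrl.get_obs()["ee_pos"])
E
```

```text
[0.46481782 0.40101262 0.36795704]
```

View pics/t3.png

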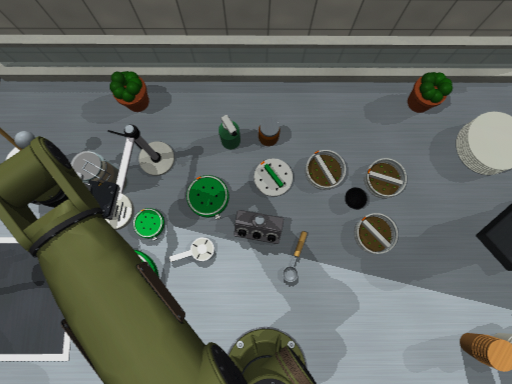

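View pics/s3.png

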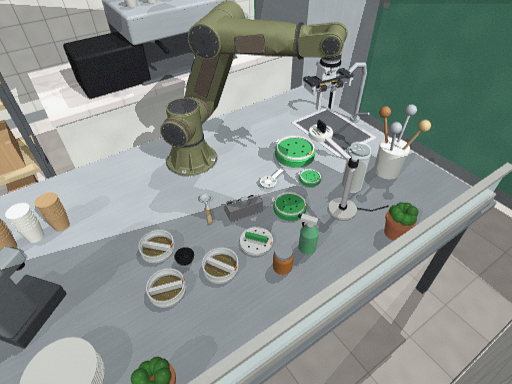

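```bash
cat >> h.py <<'E'
def comps(m,x0=0,y0=0,x1=512,y1=384,amin=5):
    mm=np.zeros(m.shape,np.uint8); mm[y0:y1,x0:x1]=m[y0:y1,x0:x1]*1
    n,l,st,ce=cv2.connectedComponentsWithStats(mm,connectivity=8)
    return [(st[i,4],ce[i].round(1),l==i) for i in range(1,n) if st[i,4]>=amin]
def world(c,mask,z):
    ys,xs=np.nonzero(mask); return np.array([onz(c,u,v,z)[:2] for u,v in zip(xs,ys)])
def orange(c):
    h=hsv(c); return ((h[:,:,0]<16)&(h[:,:,0]>3)&(h[:,:,1]>150)&(h[:,:,2]>110))
def green(c):
    h=hsv(c); return ((h[:,:,0]>50)&(h[:,:,0]<75)&(h[:,:,1]>120)&(h[:,:,2]>50))
def circ(c,mask,z):
    cs,_=cv2.findContours(mask.astype(np.uint8),cv2.RETR_EXTERNAL,cv2.CHAIN_APPROX_NONE)
    k=max(cs,key=len)[:,0,:]; k=cv2.convexHull(k)[:,0,:]
    w=np.array([onz(c,u,v,z)[:2] for u,v in k]).astype(np.float32)
    (x,y),r=cv2.minEnclosingCircle(w); 
    A=np.c_[2*w,np.ones(len(w))]; s=np.linalg.lstsq(A,(w**2).sum(1),rcond=None)[0]
    return s[:2], np.sqrt(s[2]+s[0]**2+s[1]**2), r
E
python3 - <<'E'
from h import *
c=cam("top")
for a,ce,m in comps(orange(c),100,130,430,260,3): print("or",a,ce,onz(c,*ce,.046).round(4))
for a,ce,m in comps(green(c),100,130,430,260,60): print("gr",a,ce,onz(c,*ce,.03).round(4),circ(c,m,.03))
E
```

```text
or 4 [316.5 151.5] [ 0.6867 -0.175   0.046 ]
or 6 [262.  162.5] [0.6485 0.0068 0.046 ]
or 6 [368.8 170. ] [ 0.6233 -0.3458  0.046 ]
or 6 [198.  177.5] [0.5973 0.2168 0.046 ]
or 7 [363.3 218.3] [ 0.4631 -0.3185  0.046 ]
gr 99 [225.5 134.6] [0.7511 0.1303 0.03  ] (array([0.75532921, 0.12604244]), np.float64(0.02406258926079137), 0.028692577034235)
gr 116 [273.2 175. ] [ 0.6099 -0.0308  0.03  ] (array([ 0.61918907, -0.04254668]), np.float64(0.03991453567753628), 0.04510732740163803)
gr 997 [206.7 194.8] [0.5426 0.1889 0.03  ] (array([0.54293766, 0.18874034]), np.float64(0.059333691802987636), 0.060015421360731125)
gr 100 [212.9 207.9] [0.499  0.1676 0.03  ] (array([0.53895572, 0.18623229]), np.float64(0.06812087166391871), 0.06832193583250046)
gr 523 [147.3 222.5] [0.4511 0.379  0.03  ] (array([0.45135363, 0.37899272]), np.float64(0.0412763515384478), 0.04224137216806412)
gr 68 [142.1 254.5] [0.3489 0.3897 0.03  ] (array([0.34032117, 0.39640319]), np.float64(0.02720254931207212), 0.0327894426882267)
```

Request:
{"name": "jog_arm", "arguments": {"moves": [[[10,-26,0],[0,0,-1.4],60],[[20,-52,0],[0,0,-2.8],60],[[30,-78,0],[0,0,-4.2],60],[[40,-104,0],[0,0,-5.6],60],[[50,-130,0],[0,0,-7.0],60]]}}

```text
time_s: 5.63
ee_pos: [0.5142, 0.2692, 0.3598]
eef_rot: [-3.14, -0.001, 2.341]
force: [-0.2, -0.0, 0.5]
grip_width: 0.0596
```

Request:
{"name": "jog_arm", "arguments": {"moves": [[[6,-16,0],[0,0,-1.4],60],[[12,-32,0],[0,0,-2.8],60],[[18,-48,0],[0,0,-4.2],60],[[24,-64,0],[0,0,-5.6],60],[[28,-82,0],[0,0,-7.0],60]]}}

```text
time_s: 6.05
ee_pos: [0.5422, 0.1878, 0.3596]
eef_rot: [-3.139, 0.0, 1.73]
force: [0.1, -0.0, 0.6]
grip_width: 0.0601
```

Request:
{"name": "jog_arm", "arguments": {"moves": [[[0,0,0],[0,0,-1.4],60],[[0,0,0],[0,0,-2.8],60],[[0,0,0],[0,0,-4.2],60],[[0,0,0],[0,0,-5.6],60],[[0,0,0],[0,0,-7.0],60]]}}

```text
time_s: 6.47
ee_pos: [0.5419, 0.1884, 0.3598]
eef_rot: [-3.14, 0.001, 1.119]
force: [0.4, -0.7, 0.6]
grip_width: 0.0598
```

Request:
{"name": "jog_arm", "arguments": {"moves": [[[0,0,0],[0,0,-1.4],60],[[0,0,0],[0,0,-2.8],60],[[0,0,0],[0,0,-4.2],60],[[0,0,0],[0,0,-5.6],60],[[0,0,0],[0,0,-7.0],60]]}}

```text
time_s: 6.88
ee_pos: [0.5419, 0.1885, 0.3598]
eef_rot: [-3.141, 0.002, 0.508]
force: [-0.0, -0.1, -0.3]
grip_width: 0.0599
```

Request:
{"name": "jog_arm", "arguments": {"moves": [[[0,0,0],[0,0,0],60],[[0,0,0],[0,0,0],60],[[0,0,0],[0,0,0],60]]}}

```text
time_s: 7.13
ee_pos: [0.542, 0.1887, 0.3605]
eef_rot: [-3.141, 0.001, 0.519]
force: [0.1, 0.2, 0.8]
grip_width: 0.0604
```

```bash
python3 - <<'E'
from h import *
o=ctrl.get_obs();print(o["ee_pos"],o["eef_rot"],o["qpos"].round(3))
c=cam("wrist"); cv2.imwrite("pics/w3.png",c["bgr"])
for a,ce,m in comps(orange(c),100,30,430,330,3): print("or",a,ce,onz(c,*ce,.046).round(4))
for a,ce,m in comps(green(c),100,0,430,330,160): print("gr",a,ce,onz(c,*ce,.03).round(4),circ(c,m,.03))
E
```

```text
[0.54198385 0.18870142 0.36052169] [-3.14137598e+00  8.48601929e-04  5.18819997e-01] [0.271 0.296 1.175 0.    1.672 1.323]
or 10 [427.   79.5] [ 7.928e-01 -4.000e-04  4.600e-02]
or 16 [252.5 114.5] [0.6035 0.2191 0.046 ]
or 16 [367.5 144.9] [0.6583 0.0204 0.046 ]
gr 178 [251.3 123.9] [0.5883 0.2126 0.03  ] (array([0.54771593, 0.19124478]), np.float64(0.06808172250980253), 0.06816765666007996)
gr 231 [154.  132.5] [0.4898 0.3546 0.03  ] (array([0.46403832, 0.37647329]), np.float64(0.046975461140131604), 0.047688186168670654)
gr 1650 [132.9 139.7] [0.4596 0.382  0.03  ] (array([0.45873933, 0.38146116]), np.float64(0.04097247620015843), 0.04149029031395912)
gr 3382 [250.2 149.4] [0.5484 0.192  0.03  ] (array([0.54673453, 0.19107669]), np.float64(0.05974034618824222), 0.06026209518313408)
gr 757 [110.9 201.6] [0.3312 0.372  0.03  ] (array([0.28719056, 0.4353974 ]), np.float64(0.09738248441264319), 0.08143134415149689)
```

View pics/w3.png

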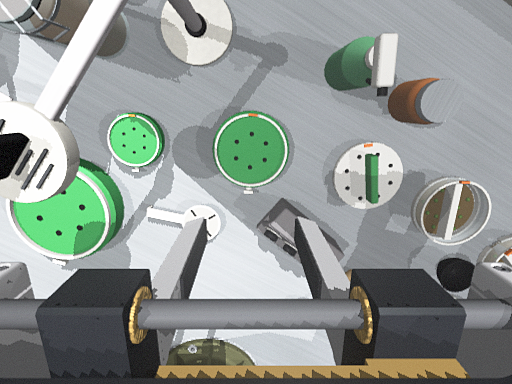

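```bash
python3 - <<'E'
from h import *
c=cam("scene")
for a,ce,m in comps(orange(c),130,180,330,310,3): print("or",a,ce,onz(c,*ce,.044).round(4))
for a,ce,m in comps(green(c),270,190,310,225,20): print("gr",a,ce,onz(c,*ce,.03).round(4),circ(c,m,.03))
E
```

```text
or 3 [303.7 207. ] [0.6068 0.2178 0.044 ]
or 5 [170.4 244.6] [ 0.4675 -0.3162  0.044 ]
or 191 [284.3 265.6] [ 0.7845 -0.0224  0.044 ]
or 4 [234.8 267.5] [ 0.6907 -0.1708  0.044 ]
or 3 [183. 278.] [ 0.6241 -0.3405  0.044 ]
gr 401 [289.7 203. ] [0.5459 0.1938 0.03  ] (array([0.54455498, 0.19449853]), np.float64(0.055648054239184834), 0.05800079181790352)
gr 127 [285.2 215.4] [0.5901 0.135  0.03  ] (array([0.56813299, 0.16746663]), np.float64(0.060702117673457553), 0.06317611783742905)
```

Request:
{"name": "jog_arm", "arguments": {"moves": [[[0,0,-40],[0,0,-0.3],60],[[0,0,-80],[0,0,-0.3],60],[[0,0,-120],[0,0,-0.3],60],[[0,0,-160],[0,0,-0.3],60],[[0,0,-160],[0,0,-0.3],60]]}}

```text
time_s: 7.65
ee_pos: [0.5391, 0.188, 0.1936]
eef_rot: [-3.139, 0.011, 0.49]
force: [-0.1, -0.3, -1.1]
grip_width: 0.0598
```

Request:
{"name": "jog_arm", "arguments": {"moves": [[[0,0,0],[0,0,0],60],[[0,0,0],[0,0,0],60]]}}

```text
time_s: 7.82
ee_pos: [0.543, 0.1891, 0.2038]
eef_rot: [3.141, -0.003, 0.489]
force: [-0.1, 0.5, 0.9]
grip_width: 0.0598
```

```bash
python3 - <<'E'
from h import *
o=ctrl.get_obs();print(o["ee_pos"],o["eef_rot"],o["qpos"].round(3))
c=cam("wrist"); cv2.imwrite("pics/w4.png",c["bgr"])
for a,ce,m in comps(orange(c),100,0,430,330,3): print("or",a,ce,onz(c,*ce,.044).round(4))
for a,ce,m in comps(green(c),100,0,430,330,160): print("gr",a,ce,onz(c,*ce,.03).round(4),circ(c,m,.03))
E
```

```text
[0.54302828 0.18913064 0.20383593] [ 3.14093915e+00 -3.11693345e-03  4.89419958e-01] [0.271 0.355 1.452 0.    1.331 1.353]
or 40 [251.2 120. ] [0.6031 0.2194 0.044 ]
or 40 [415.5 157.5] [0.6577 0.0236 0.044 ]
gr 435 [252.3 133.5] [0.589  0.2102 0.03  ] (array([0.54785223, 0.19139399]), np.float64(0.06810188633978595), 0.06842610985040665)
gr 6704 [249.9 168.4] [0.5491 0.1923 0.03  ] (array([0.54665208, 0.19094079]), np.float64(0.060021944078454376), 0.06053326651453972)
gr 554 [118.6 153.9] [0.488  0.3459 0.03  ] (array([0.46681643, 0.3729066 ]), np.float64(0.04663495575841531), 0.045964714139699936)
gr 709 [106.9 163.9] [0.4691 0.3544 0.03  ] (array([0.45894209, 0.38031806]), np.float64(0.04086694608671784), 0.03567275032401085)
```

View pics/w4.png

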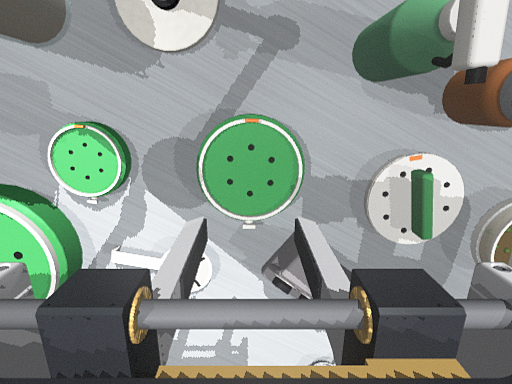

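Request:
{"name": "jog_arm", "arguments": {"moves": [[[8,-39,0],[0,0,0],60],[[17,-78,0],[0,0,0],60],[[25,-117,0],[0,0,0],60],[[34,-156,0],[0,0,0],60],[[42,-195,0],[0,0,0],60]]}}

```text
time_s: 8.28
ee_pos: [0.5851, -0.0081, 0.2041]
eef_rot: [3.139, -0.004, 0.489]
force: [1.3, -0.2, -0.0]
grip_width: 0.06
```

Request:
{"name": "jog_arm", "arguments": {"moves": [[[8,-39,0],[0,0,0],60],[[17,-78,0],[0,0,0],60],[[25,-117,0],[0,0,0],60],[[34,-156,0],[0,0,0],60],[[42,-200,0],[0,0,0],60]]}}

```text
time_s: 8.7
ee_pos: [0.6264, -0.2053, 0.2042]
eef_rot: [3.139, -0.003, 0.489]
force: [1.3, -0.7, -1.1]
grip_width: 0.0599
```

Request:
{"name": "jog_arm", "arguments": {"moves": [[[0,0,0],[0,0,0],60],[[0,0,0],[0,0,0],60],[[0,0,0],[0,0,0],60]]}}

```text
time_s: 8.95
ee_pos: [0.6259, -0.2031, 0.2029]
eef_rot: [3.14, -0.002, 0.489]
force: [-0.2, 0.2, -0.8]
grip_width: 0.0599
```

```bash
python3 - <<'E'
from h import *
o=ctrl.get_obs();print(o["ee_pos"],o["eef_rot"],o["qpos"].round(3))
c=cam("wrist"); cv2.imwrite("pics/w5.png",c["bgr"])
for a,ce,m in comps(orange(c),0,0,512,330,3): print("or",a,ce,onz(c,*ce,.044).round(4))
E
```

```text
[ 0.62592198 -0.20306514  0.2028525 ] [ 3.13997254e+00 -1.64751672e-03  4.88601115e-01] [-0.369  0.547  1.18   0.     1.412  0.713]
or 51 [106.   64.6] [ 0.6631 -0.0039  0.044 ]
or 33 [251.8 115.8] [ 0.6904 -0.1715  0.044 ]
or 51 [345.8 225.5] [ 0.6265 -0.3432  0.044 ]
```

View pics/w5.png

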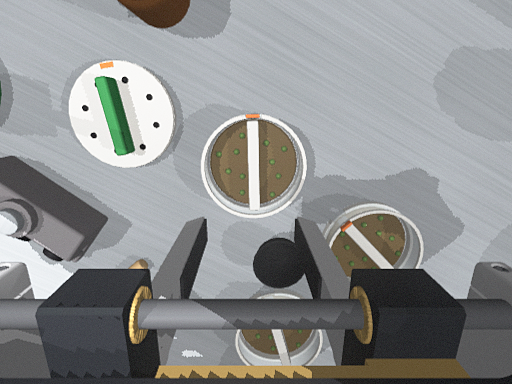

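```bash
cat >> h.py <<'E'
def divider(c,u0,v0,rad=60,z=.034,k=7):
    """white divider near pixel: returns centre, direction, length, width in world at z"""
    h=hsv(c); 
    br=((h[:,:,0]>5)&(h[:,:,0]<60)&(h[:,:,1]>70)&(h[:,:,2]<170)).astype(np.uint8)
    m=np.zeros_like(br); cv2.circle(m,(int(u0),int(v0)),rad,1,-1); br&=m
    pts=cv2.findNonZero(br); hull=cv2.convexHull(pts); f=np.zeros_like(br); cv2.fillConvexPoly(f,hull,1)
    w=((h[:,:,2]>170)&(h[:,:,1]<45)).astype(np.uint8)&cv2.erode(f,np.ones((3,3)))
    w=cv2.morphologyEx(w,cv2.MORPH_OPEN,np.ones((k,k)))
    cs=comps(w,amin=30); a,ce,mk=max(cs,key=lambda t:t[0])
    W=world(c,mk,z); m0=W.mean(0); U,S,V=np.linalg.svd(W-m0); d=V[0]; t=(W-m0)@d; n=(W-m0)@V[1]
    mid=m0+d*(t.max()+t.min())/2
    return mid,d,np.ptp(t),np.ptp(n),ce
E
python3 - <<'E'
from h import *
c=cam("wrist")
mid,d,L,w,ce=divider(c,254,166); key=onz(c,251.8,115.8,.044)[:2]
print(mid,d,L,w,ce); kd=key-mid; print(kd,np.hypot(*kd),np.arctan2(kd[1],kd[0]),np.arctan2(d[1],d[0]))
E
```

```text
[ 0.64144502 -0.19963843] [-0.86939974 -0.49410939] 0.10112511892865492 0.013390492498774172 [253.6 160.6]
[0.04886987 0.02889936] 0.05677532047064181 0.5340374826255019 -2.624782515733886
```

```bash
python3 - <<'E'
from h import *
c=cam("wrist")
print(onz(c,254,166,.034),onz(c,251.8,115.8,.044), onz(c,254,219,.040),onz(c,254,113,.04),onz(c,254,208.5,.034),onz(c,251.5,121.5,.034))
E
```

```text
[ 0.63777275 -0.20168971  0.034     ] [ 0.69021184 -0.17035514  0.044     ] [ 0.57739267 -0.23416726  0.04      ] [ 0.69411338 -0.17119985  0.04      ] [ 0.58819934 -0.22843311  0.034     ] [ 0.68399042 -0.17336219  0.034     ]
```

Request:
{"name": "jog_arm", "arguments": {"moves": [[[5,1,-30],[0,0,0.3],60],[[10,1,-70],[0,0,0.3],60],[[10,1,-110],[0,0,0.3],60],[[10,1,-140],[0,0,0.3],55],[[10,1,-140],[0,0,0.3],55]]}}

```text
time_s: 9.52
ee_pos: [0.6328, -0.2, 0.0548]
eef_rot: [-3.134, 0.006, 0.516]
force: [-0.8, -0.6, -1.4]
grip_width: 0.0551
```

Request:
{"name": "jog_arm", "arguments": {"moves": [[[0,0,0],[0,0,0],55],[[0,0,0],[0,0,0],55]]}}

```text
time_s: 9.68
ee_pos: [0.6368, -0.2021, 0.064]
eef_rot: [3.139, -0.002, 0.516]
force: [0.5, 0.2, 1.2]
grip_width: 0.0552
```

```bash
python3 - <<'E'
from h import *
o=ctrl.get_obs();print(o["ee_pos"],o["eef_rot"])
c=cam("wrist"); cv2.imwrite("pics/w6.png",c["bgr"])
E
```

```text
[ 0.63676051 -0.20205348  0.06400953] [ 3.13891407e+00 -2.27157253e-03  5.15546193e-01]
```

View pics/w6.png

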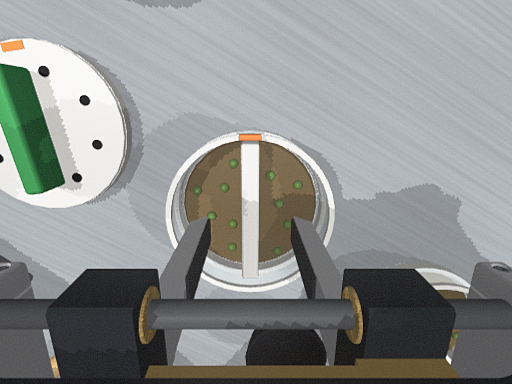

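Request:
{"name": "jog_arm", "arguments": {"moves": [[[0,0,-15],[0,0,0],55],[[0,0,-28],[0,0,0],55],[[0,0,-38],[0,0,0],55],[[0,0,-46],[0,0,0],55],[[0,0,-51],[0,0,0],55]], "squeeze": 30}}

```text
time_s: 10.15
ee_pos: [0.6353, -0.202, 0.0093]
eef_rot: [-3.141, 0.0, 0.515]
force: [-0.3, -0.1, -0.9]
grip_width: 0.0552
```

Request:
{"name": "jog_arm", "arguments": {"moves": [[[0,0,0],[0,0,0],40],[[0,0,0],[0,0,0],20],[[0,0,0],[0,0,0],0],[[0,0,0],[0,0,0],0],[[0,0,0],[0,0,0],0]]}}

```text
time_s: 10.57
ee_pos: [0.6357, -0.2023, 0.0106]
eef_rot: [3.141, -0.001, 0.515]
force: [0.1, -0.2, 0.4]
grip_width: 0.0253
```

Request:
{"name": "jog_arm", "arguments": {"moves": [[[0,0,0],[0,0,0],0],[[0,0,0],[0,0,0],0],[[0,0,0],[0,0,0],0],[[0,0,0],[0,0,0],0]]}}

```text
time_s: 10.9
ee_pos: [0.6356, -0.2022, 0.0103]
eef_rot: [3.141, -0.0, 0.515]
force: [0.5, -0.1, 2.6]
grip_width: 0.014
```

Request:
{"name": "jog_arm", "arguments": {"moves": [[[0,0,20],[0,0,0],0],[[0,0,50],[0,0,0],0],[[0,0,85],[0,0,0],0],[[-4,18,120],[0,0,-0.2],0],[[-12,50,130],[0,0,-0.4],0]]}}

```text
time_s: 11.32
ee_pos: [0.625, -0.1543, 0.1454]
eef_rot: [3.136, -0.005, 0.476]
force: [1.0, 0.8, -1.4]
grip_width: 0.0137
```

Request:
{"name": "jog_arm", "arguments": {"moves": [[[-8,36,0],[0,0,-0.1],0],[[-16,72,0],[0,0,-0.1],0],[[-24,108,0],[0,0,-0.1],0],[[-32,144,0],[0,0,-0.1],0],[[-40,180,0],[0,0,-0.1],0]]}}

```text
time_s: 11.73
ee_pos: [0.5827, 0.0295, 0.14]
eef_rot: [-3.141, 0.0, 0.471]
force: [0.6, -0.5, -1.4]
grip_width: 0.0139
```

Request:
{"name": "jog_arm", "arguments": {"moves": [[[-8,36,0],[0,0,0],0],[[-16,72,0],[0,0,0],0],[[-24,108,0],[0,0,0],0],[[-32,140,0],[0,0,0],0],[[-37,163,0],[0,0,0],0]]}}

```text
time_s: 12.15
ee_pos: [0.5453, 0.1934, 0.14]
eef_rot: [-3.141, 0.0, 0.473]
force: [-0.3, -0.3, -1.0]
grip_width: 0.0138
```

Request:
{"name": "jog_arm", "arguments": {"moves": [[[0,0,-10],[0,0,0],0],[[0,0,-20],[0,0,0],0],[[0,0,-20],[0,0,0],0],[[0,0,-20],[0,0,0],0]]}}

```text
time_s: 12.48
ee_pos: [0.5464, 0.1897, 0.1191]
eef_rot: [-3.141, 0.002, 0.47]
force: [0.6, -0.7, -1.5]
grip_width: 0.0141
```

```bash
python3 - <<'E'
from h import *
o=ctrl.get_obs();print(o["ee_pos"],o["eef_rot"],o["force"],o["grip_width"])
c=cam("wrist"); cv2.imwrite("pics/w7.png",c["bgr"])
E
```

```text
[0.5463553  0.18965906 0.11914071] [-3.14130937e+00  1.92291447e-03  4.69958117e-01] [ 0.62977532 -0.70761995 -1.48245682] 0.014091240130667766
```

View pics/w7.png

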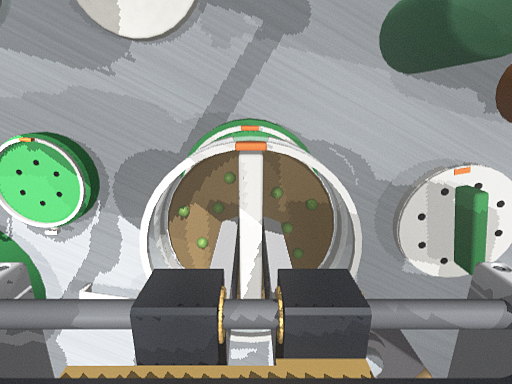

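Request:
{"name": "jog_arm", "arguments": {"moves": [[[0,1,-20],[0,0,0],0],[[0,1,-38],[0,0,0],0],[[0,1,-50],[0,0,0],0],[[0,1,-58],[0,0,0],0],[[0,1,-63],[0,0,0],0]]}}

```text
time_s: 12.95
ee_pos: [0.5466, 0.1913, 0.0564]
eef_rot: [-3.141, 0.001, 0.47]
force: [-0.7, -0.4, -1.6]
grip_width: 0.0141
```

Request:
{"name": "jog_arm", "arguments": {"moves": [[[0,0,-4],[0,0,0],0],[[0,0,-8],[0,0,0],0],[[0,0,-12],[0,0,0],0],[[0,0,-14],[0,0,0],0]]}}

```text
time_s: 13.28
ee_pos: [0.5466, 0.1919, 0.0429]
eef_rot: [3.142, -0.0, 0.471]
force: [-1.3, 0.1, -2.1]
grip_width: 0.0138
```

Request:
{"name": "jog_arm", "arguments": {"moves": [[[0,0,-1],[0,0,0],0],[[0,0,-2],[0,0,0],0],[[0,0,-2],[0,0,0],0]]}}

```text
time_s: 13.53
ee_pos: [0.5467, 0.1919, 0.0423]
eef_rot: [3.141, -0.001, 0.471]
force: [-4.9, -2.2, 9.5]
grip_width: 0.0139
```

Request:
{"name": "jog_arm", "arguments": {"moves": [[[0,0,1],[0,0,0],50],[[0,0,1],[0,0,0],50],[[0,0,1],[0,0,0],50],[[0,0,1],[0,0,0],50],[[0,0,1],[0,0,0],50]]}}

```text
time_s: 13.95
ee_pos: [0.5465, 0.1919, 0.042]
eef_rot: [3.142, 0.0, 0.471]
force: [-0.1, 0.0, -0.4]
grip_width: 0.0445
```

Request:
{"name": "jog_arm", "arguments": {"moves": [[[0,0,20],[0,0,0],55],[[0,0,60],[0,0,0],60],[[0,0,100],[0,0,0],60],[[0,0,130],[0,0,0],60],[[0,0,130],[0,0,0],60]]}}

```text
time_s: 14.37
ee_pos: [0.5487, 0.1925, 0.1788]
eef_rot: [3.14, -0.01, 0.471]
force: [0.4, 0.2, 0.4]
grip_width: 0.06
```

```bash
python3 - <<'E'
from h import *
o=ctrl.get_obs();print(o["ee_pos"],o["eef_rot"],o["force"],o["grip_width"])
c=cam("wrist"); cv2.imwrite("pics/w8.png",c["bgr"])
for a,ce,m in comps(orange(c),0,0,512,330,3): print("or",a,ce,onz(c,*ce,.076).round(4))
t=cam("top"); cv2.imwrite("pics/t8.png",t["bgr"])
E
```

```text
[0.54869267 0.19249405 0.17878805] [ 3.13971709 -0.00959667  0.47119655] [0.41913012 0.22585385 0.35687401] 0.05999919483071499
or 4 [509.5  87.5] [0.7494 0.0196 0.076 ]
or 4 [508.5  91. ] [0.7465 0.0184 0.076 ]
or 67 [249.7 130.2] [0.6026 0.22   0.076 ]
or 3 [ 67. 136.] [0.516  0.3774 0.076 ]
or 45 [426. 164.] [0.6539 0.0458 0.076 ]
```

View pics/w8.png

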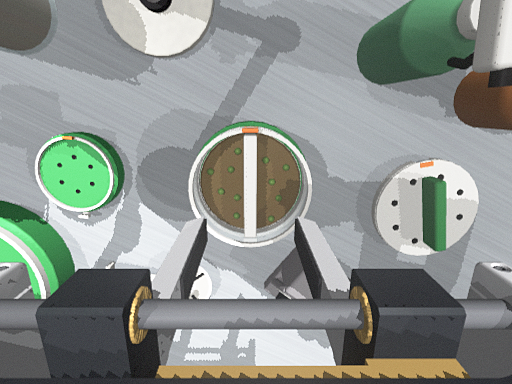

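View pics/t8.png

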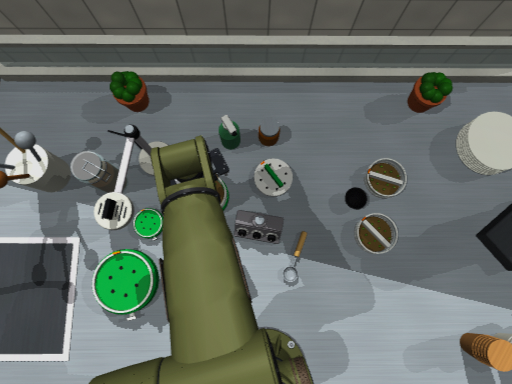

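Request:
{"name": "jog_arm", "arguments": {"moves": [[[-9,-39,10],[0,0,0.3],60],[[-18,-78,20],[0,0,0.6],60],[[-27,-117,20],[0,0,0.9],60],[[-36,-156,20],[0,0,1.2],60],[[-45,-195,20],[0,0,1.5],60]]}}

```text
time_s: 14.88
ee_pos: [0.5001, -0.0046, 0.1904]
eef_rot: [-3.14, 0.002, 0.604]
force: [1.7, -0.4, 0.5]
grip_width: 0.0602
```

Request:
{"name": "jog_arm", "arguments": {"moves": [[[-9,-39,0],[0,0,0.3],60],[[-18,-78,0],[0,0,0.6],60],[[-27,-117,0],[0,0,0.9],60],[[-36,-156,0],[0,0,1.2],60],[[-45,-195,0],[0,0,1.5],60]]}}

```text
time_s: 15.3
ee_pos: [0.4551, -0.1997, 0.1904]
eef_rot: [-3.139, 0.001, 0.734]
force: [0.3, -0.6, 0.0]
grip_width: 0.0597
```

Request:
{"name": "jog_arm", "arguments": {"moves": [[[-9,-39,0],[0,0,0],60],[[-18,-78,0],[0,0,0],60],[[-27,-117,0],[0,0,0],60],[[-43,-164,0],[0,0,0],60],[[-43,-164,0],[0,0,0],60]]}}

```text
time_s: 15.72
ee_pos: [0.4109, -0.3662, 0.1898]
eef_rot: [-3.139, 0.001, 0.729]
force: [-0.2, 0.3, 0.0]
grip_width: 0.0597
```

Request:
{"name": "jog_arm", "arguments": {"moves": [[[0,0,0],[0,0,0],60],[[0,0,0],[0,0,0],60],[[0,0,0],[0,0,0],60]]}}

```text
time_s: 15.97
ee_pos: [0.4139, -0.3608, 0.1913]
eef_rot: [-3.14, -0.0, 0.734]
force: [0.1, 0.2, 0.4]
grip_width: 0.0599
```

```bash
python3 - <<'E'
from h import *
o=ctrl.get_obs();print(o["ee_pos"],o["eef_rot"],o["qpos"].round(3))
c=cam("wrist"); cv2.imwrite("pics/w9.png",c["bgr"])
for a,ce,m in comps(orange(c),0,0,512,330,3): print("or",a,ce,onz(c,*ce,.044).round(4))
E
```

```text
[ 0.41386932 -0.36076119  0.19134814] [-3.14024343e+00 -1.27155636e-04  7.34099505e-01] [-0.784  0.31   1.541  0.     1.292  0.053]
or 61 [376.8  16.1] [ 0.6271 -0.3426  0.044 ]
or 37 [252.7 117.5] [ 0.4679 -0.3163  0.044 ]
```

View pics/w9.png

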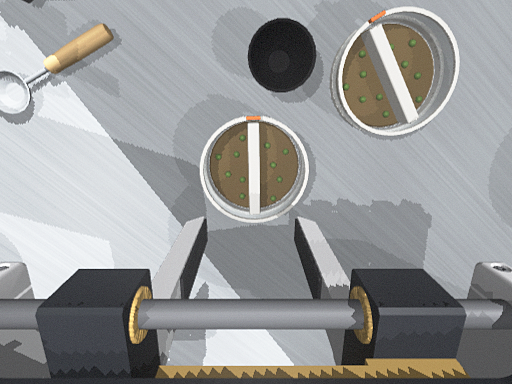

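```bash
python3 - <<'E'
from h import *
c=cam("wrist")
mid,d,L,w,ce=divider(c,254,166); d=d*np.sign(d[0]); key=onz(c,252.7,117.5,.044)[:2]
print(mid,d,L,w,np.arctan2(d[1],d[0]), "ctr",key-.063*d)
a=onz(c,254.5,212,.034);b=onz(c,252.5,123,.034);print(a,b,(a+b)/2)
E
```

```text
[ 0.42669547 -0.35534841] [0.72696586 0.6866736 ] 0.10093897912901624 0.01323514126578093 0.7569033794765038 ctr [ 0.42229132 -0.3595456 ]
[ 0.38339462 -0.39650458  0.034     ] [ 0.46313374 -0.32058726  0.034     ] [ 0.42326418 -0.35854592  0.034     ]
```

Request:
{"name": "jog_arm", "arguments": {"moves": [[[4,1,-30],[0,0,0.3],55],[[8,1,-65],[0,0,0.3],55],[[8,1,-100],[0,0,0.3],55],[[8,1,-130],[0,0,0.3],55],[[8,1,-145],[0,0,0.3],55]]}}

```text
time_s: 16.48
ee_pos: [0.4209, -0.3589, 0.0435]
eef_rot: [-3.137, 0.0, 0.761]
force: [1.1, -0.6, -0.6]
grip_width: 0.0548
```

Request:
{"name": "jog_arm", "arguments": {"moves": [[[0,0,-10],[0,0,0],55],[[0,0,-18],[0,0,0],55],[[0,0,-25],[0,0,0],55],[[0,0,-30],[0,0,0],55],[[0,0,-30],[0,0,0],55]]}}

```text
time_s: 16.9
ee_pos: [0.4216, -0.361, 0.0168]
eef_rot: [-3.142, 0.0, 0.759]
force: [-0.2, 0.4, -0.2]
grip_width: 0.055
```

Request:
{"name": "jog_arm", "arguments": {"moves": [[[0,1,-3],[0,0,0],55],[[0,1,-6],[0,0,0],55],[[0,1,-6],[0,0,0],40],[[0,1,-6],[0,0,0],0],[[0,1,-6],[0,0,0],0]]}}

```text
time_s: 17.32
ee_pos: [0.4216, -0.3602, 0.0113]
eef_rot: [3.141, -0.0, 0.759]
force: [-0.4, -0.4, -0.3]
grip_width: 0.0383
```

Request:
{"name": "jog_arm", "arguments": {"moves": [[[0,0,0],[0,0,0],0],[[0,0,0],[0,0,0],0],[[0,0,0],[0,0,0],0],[[0,0,0],[0,0,0],0],[[0,0,0],[0,0,0],0]]}}

```text
time_s: 17.73
ee_pos: [0.4215, -0.3601, 0.0111]
eef_rot: [3.142, 0.0, 0.759]
force: [-0.8, 1.3, 1.1]
grip_width: 0.0134
```

```bash
python3 - <<'E'
from h import *
o=ctrl.get_obs();print(o["ee_pos"],o["eef_rot"],o["force"],o["grip_width"])
c=cam("wrist"); cv2.imwrite("pics/w10.png",c["bgr"])
E
```

```text
[ 0.42150376 -0.36014918  0.01114481] [3.14158220e+00 2.07347362e-05 7.59155869e-01] [-0.77452005  1.28772594  1.08465884] 0.013396466935963134
```

View pics/w10.png

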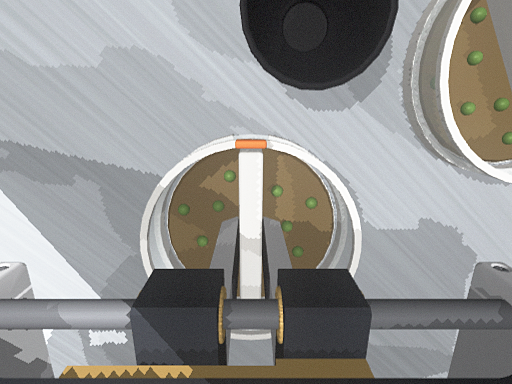

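Request:
{"name": "jog_arm", "arguments": {"moves": [[[0,0,20],[0,0,0],0],[[0,0,50],[0,0,0],0],[[0,0,85],[0,0,0],0],[[4,18,120],[0,0,-0.3],0],[[12,52,150],[0,0,-0.6],0]]}}

```text
time_s: 18.2
ee_pos: [0.4324, -0.3126, 0.1606]
eef_rot: [3.14, 0.0, 0.703]
force: [1.7, 0.4, -1.1]
grip_width: 0.0144
```

Request:
{"name": "jog_arm", "arguments": {"moves": [[[8,36,0],[0,0,-0.3],0],[[16,72,0],[0,0,-0.6],0],[[24,108,0],[0,0,-0.9],0],[[32,144,0],[0,0,-1.2],0],[[41,180,0],[0,0,-1.5],0]]}}

```text
time_s: 18.62
ee_pos: [0.4736, -0.1296, 0.1582]
eef_rot: [-3.142, 0.0, 0.574]
force: [0.3, 0.6, -1.5]
grip_width: 0.014
```

Request:
{"name": "jog_arm", "arguments": {"moves": [[[8,36,0],[0,0,-0.3],0],[[16,72,0],[0,0,-0.6],0],[[24,108,0],[0,0,-0.9],0],[[32,144,0],[0,0,-1.2],0],[[41,180,0],[0,0,-1.2],0]]}}

```text
time_s: 19.03
ee_pos: [0.5146, 0.0505, 0.1581]
eef_rot: [-3.141, 0.0, 0.47]
force: [0.6, -0.3, -1.2]
grip_width: 0.0137
```

Request:
{"name": "jog_arm", "arguments": {"moves": [[[8,36,0],[0,0,0],0],[[16,72,0],[0,0,0],0],[[24,108,0],[0,0,0],0],[[31,140,0],[0,0,0],0],[[31,140,0],[0,0,0],0]]}}

```text
time_s: 19.45
ee_pos: [0.5458, 0.1934, 0.1577]
eef_rot: [-3.141, -0.0, 0.475]
force: [-1.2, 0.3, -2.2]
grip_width: 0.0137
```

Request:
{"name": "jog_arm", "arguments": {"moves": [[[0,0,0],[0,0,0],0],[[0,0,0],[0,0,0],0]]}}

```text
time_s: 19.62
ee_pos: [0.5455, 0.1883, 0.1578]
eef_rot: [-3.142, 0.001, 0.471]
force: [0.9, 0.1, -1.9]
grip_width: 0.0135
```

```bash
python3 - <<'E'
from h import *
o=ctrl.get_obs();print(o["ee_pos"],o["eef_rot"],o["force"],o["grip_width"])
c=cam("wrist"); cv2.imwrite("pics/w11.png",c["bgr"])
E
```

```text
[0.54545116 0.18825087 0.15778902] [-3.14157889e+00  9.47649209e-04  4.71406221e-01] [ 0.93719186  0.07899833 -1.88521568] 0.013495750158043723
```

View pics/w11.png

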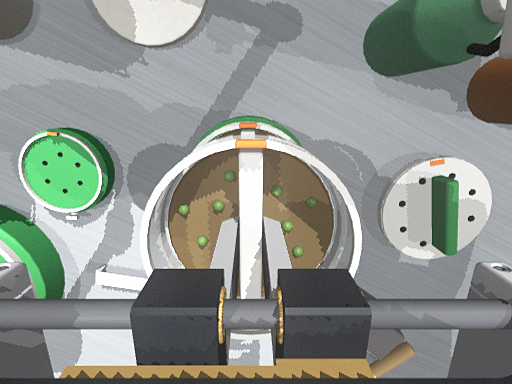

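Request:
{"name": "jog_arm", "arguments": {"moves": [[[0,0,-18],[0,0,0],0],[[0,0,-36],[0,0,0],0],[[0,0,-50],[0,0,0],0],[[0,0,-60],[0,0,0],0],[[0,0,-64],[0,0,0],0]]}}

```text
time_s: 20.08
ee_pos: [0.5453, 0.1876, 0.093]
eef_rot: [-3.141, 0.002, 0.47]
force: [-0.0, 0.3, -2.3]
grip_width: 0.0143
```

Request:
{"name": "jog_arm", "arguments": {"moves": [[[0,0,0],[0,0,0],0],[[0,0,0],[0,0,0],0]]}}

```text
time_s: 20.25
ee_pos: [0.5461, 0.1884, 0.0949]
eef_rot: [3.141, -0.001, 0.471]
force: [0.1, 0.9, -1.5]
grip_width: 0.0137
```

Request:
{"name": "jog_arm", "arguments": {"moves": [[[0,3,-3],[0,0,0],0],[[0,3,-6],[0,0,0],0],[[0,3,-9],[0,0,0],0],[[0,3,-11],[0,0,0],0],[[0,3,-13],[0,0,0],0]]}}

```text
time_s: 20.67
ee_pos: [0.5457, 0.1917, 0.081]
eef_rot: [-3.142, 0.0, 0.471]
force: [-0.7, -0.6, -3.1]
grip_width: 0.0139
```

Request:
{"name": "jog_arm", "arguments": {"moves": [[[0,0,-1.5],[0,0,0],0],[[0,0,-3],[0,0,0],0],[[0,0,-4.5],[0,0,0],0],[[0,0,-4.5],[0,0,0],0]]}}

```text
time_s: 21.0
ee_pos: [0.5459, 0.1917, 0.0791]
eef_rot: [3.141, -0.001, 0.471]
force: [-11.8, -4.0, 23.7]
grip_width: 0.0139
```

Request:
{"name": "jog_arm", "arguments": {"moves": [[[0,0,2],[0,0,0],0],[[0,0,2],[0,0,0],50],[[0,0,2],[0,0,0],50],[[0,0,2],[0,0,0],50],[[0,0,2],[0,0,0],50]]}}

```text
time_s: 21.42
ee_pos: [0.5457, 0.1916, 0.0785]
eef_rot: [-3.142, 0.0, 0.471]
force: [0.4, -0.2, 0.5]
grip_width: 0.0372
```

Request:
{"name": "jog_arm", "arguments": {"moves": [[[0,0,20],[0,0,0],55],[[0,0,60],[0,0,0],60],[[0,0,95],[0,0,0],60],[[0,0,115],[0,0,0],60],[[0,0,115],[0,0,0],60]]}}

```text
time_s: 21.83
ee_pos: [0.5473, 0.1921, 0.1986]
eef_rot: [3.14, -0.007, 0.471]
force: [1.1, -0.1, 0.7]
grip_width: 0.0601
```

```bash
python3 - <<'E'
from h import *
o=ctrl.get_obs();print(o["ee_pos"],o["eef_rot"],o["force"],o["grip_width"])
c=cam("wrist"); cv2.imwrite("pics/w12.png",c["bgr"])
t=cam("top"); cv2.imwrite("pics/t12.png",t["bgr"])
for a,ce,m in comps(orange(c),150,0,350,330,3): print("or",a,ce,onz(c,*ce,.112).round(4))
for a,ce,m in comps(orange(t),100,130,430,260,3): print("or",a,ce,onz(t,*ce,.044).round(4))
E
```

```text
[0.54729843 0.19211304 0.19859571] [ 3.14015882 -0.00721579  0.47127383] [ 1.08913254 -0.13879732  0.65762147] 0.060116767399137676
or 71 [249.8 129.3] [0.6028 0.2204 0.112 ]
or 5 [262.2 162.2] [0.6501 0.0061 0.044 ]
or 6 [368.8 170. ] [ 0.6239 -0.3465  0.044 ]
```

View pics/w12.png

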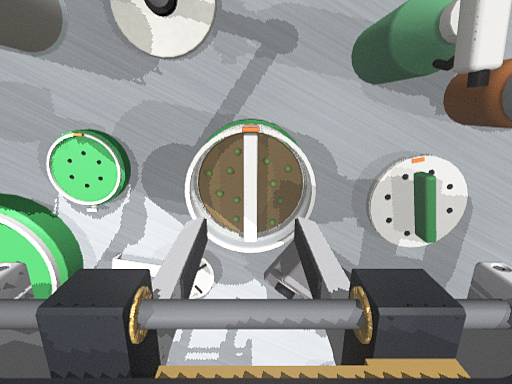

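View pics/t12.png

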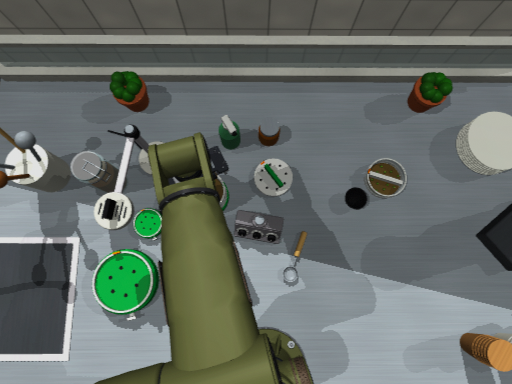

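Request:
{"name": "jog_arm", "arguments": {"moves": [[[4,-40,0],[0,0,0.6],60],[[8,-80,0],[0,0,1.2],60],[[12,-120,0],[0,0,1.8],60],[[16,-160,0],[0,0,2.4],60],[[20,-200,0],[0,0,3],60]]}}

```text
time_s: 22.35
ee_pos: [0.565, -0.0102, 0.1919]
eef_rot: [-3.14, 0.002, 0.736]
force: [0.8, 0.1, 1.6]
grip_width: 0.0605
```

Request:
{"name": "jog_arm", "arguments": {"moves": [[[4,-40,0],[0,0,0.6],60],[[8,-80,0],[0,0,1.2],60],[[12,-120,0],[0,0,1.8],60],[[16,-160,0],[0,0,2.4],60],[[20,-200,0],[0,0,3],60]]}}

```text
time_s: 22.77
ee_pos: [0.585, -0.2102, 0.1917]
eef_rot: [-3.139, 0.0, 0.997]
force: [0.7, -0.0, -0.3]
grip_width: 0.0599
```

Request:
{"name": "jog_arm", "arguments": {"moves": [[[4,-40,0],[0,0,0.6],60],[[8,-80,0],[0,0,1.2],60],[[12,-120,0],[0,0,1.8],60],[[15,-160,0],[0,0,2],60],[[15,-193,0],[0,0,2],60]]}}

```text
time_s: 23.18
ee_pos: [0.6, -0.4038, 0.1909]
eef_rot: [-3.138, -0.001, 1.17]
force: [0.1, -0.3, -0.0]
grip_width: 0.0601
```

Request:
{"name": "jog_arm", "arguments": {"moves": [[[0,0,0],[0,0,0],60],[[0,0,0],[0,0,0],60],[[0,0,0],[0,0,0],60],[[0,0,0],[0,0,0],60]]}}

```text
time_s: 23.52
ee_pos: [0.601, -0.4001, 0.193]
eef_rot: [-3.141, -0.0, 1.17]
force: [0.0, 0.2, 0.1]
grip_width: 0.0602
```

```bash
python3 - <<'E'
from h import *
o=ctrl.get_obs();print(o["ee_pos"],o["eef_rot"],o["qpos"].round(3))
c=cam("wrist"); cv2.imwrite("pics/w13.png",c["bgr"])
for a,ce,m in comps(orange(c),150,60,350,330,3): print("or",a,ce,onz(c,*ce,.044).round(4))
mid,d,L,w,ce2=divider(c,254,166); d=d*np.sign(d[1]); key=onz(c,*ce,.044)[:2]
print(mid,d,L,w,np.arctan2(d[1],d[0]), "ctr",key-.063*d)
E
```

```text
[ 0.60096767 -0.40010472  0.19303679] [-3.14051543e+00 -3.61040892e-04  1.17045640e+00] [-0.638  0.717  0.936  0.     1.49  -0.238]
or 27 [249.2 124.3] [ 0.6248 -0.3429  0.044 ]
[ 0.60933906 -0.39689889] [0.30216787 0.95325473] 0.10112873919603949 0.013641781821023609 1.263830314286364 ctr [ 0.60580178 -0.40294625]
```

View pics/w13.png

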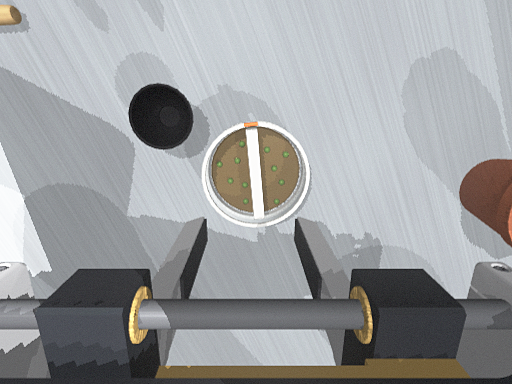

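Request:
{"name": "jog_arm", "arguments": {"moves": [[[3,-1.5,-30],[0,0,1.07],55],[[6.3,-3.3,-65],[0,0,1.07],55],[[6.3,-3.3,-100],[0,0,1.07],55],[[6.3,-3.3,-130],[0,0,1.07],55],[[6.3,-3.3,-145],[0,0,1.07],55]]}}

```text
time_s: 23.98
ee_pos: [0.6061, -0.4026, 0.0445]
eef_rot: [-3.137, -0.002, 1.264]
force: [0.5, 0.5, -0.0]
grip_width: 0.0551
```

Request:
{"name": "jog_arm", "arguments": {"moves": [[[0,0,-10],[0,0,0],55],[[0,0,-18],[0,0,0],55],[[0,0,-25],[0,0,0],55],[[0,0,-30],[0,0,0],55],[[0,0,-30],[0,0,0],55]]}}

```text
time_s: 24.4
ee_pos: [0.6071, -0.4047, 0.0187]
eef_rot: [3.141, 0.0, 1.263]
force: [0.1, 0.2, -0.4]
grip_width: 0.055
```

Request:
{"name": "jog_arm", "arguments": {"moves": [[[0,1,-4],[0,0,0],55],[[0,1,-8],[0,0,0],55],[[0,1,-8],[0,0,0],40],[[0,1,-8],[0,0,0],0],[[0,1,-8],[0,0,0],0]]}}

```text
time_s: 24.82
ee_pos: [0.6071, -0.4038, 0.011]
eef_rot: [3.141, 0.0, 1.263]
force: [-0.7, -0.1, -0.1]
grip_width: 0.0384
```

Request:
{"name": "jog_arm", "arguments": {"moves": [[[0,0,0],[0,0,0],0],[[0,0,0],[0,0,0],0],[[0,0,0],[0,0,0],0],[[0,0,0],[0,0,0],0],[[0,0,0],[0,0,0],0]]}}

```text
time_s: 25.23
ee_pos: [0.607, -0.4037, 0.0108]
eef_rot: [-3.142, 0.0, 1.263]
force: [-0.7, 0.5, 1.3]
grip_width: 0.0139
```

```bash
python3 - <<'E'
from h import *
o=ctrl.get_obs();print(o["ee_pos"],o["eef_rot"],o["force"],o["grip_width"])
c=cam("wrist"); cv2.imwrite("pics/w14.png",c["bgr"])
for a,ce,m in comps(orange(c),150,60,350,330,3): print("or",a,ce,onz(c,*ce,.044).round(4))
E
```

```text
[ 0.60701965 -0.40368767  0.01081462] [-3.14156462e+00  2.94549566e-05  1.26267439e+00] [-0.71210268  0.45970527  1.34006257] 0.013865035015017105
or 172 [249.5 142.8] [ 0.6268 -0.3433  0.044 ]
```

View pics/w14.png

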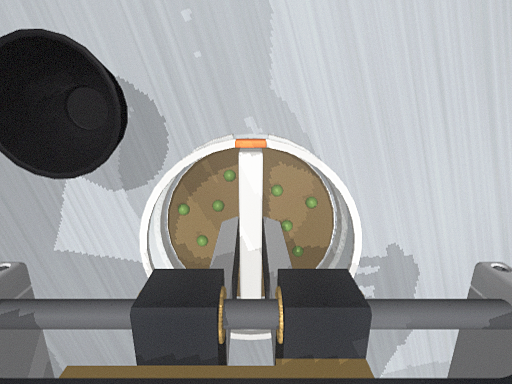

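Request:
{"name": "jog_arm", "arguments": {"moves": [[[0,0,20],[0,0,0],0],[[0,0,50],[0,0,0],0],[[0,0,85],[0,0,0],0],[[-2,20,125],[0,0,-0.7],0],[[-6,55,160],[0,0,-1.4],0]]}}

```text
time_s: 25.7
ee_pos: [0.6015, -0.3576, 0.1648]
eef_rot: [3.14, 0.0, 1.135]
force: [0.4, 0.1, -0.9]
grip_width: 0.0138
```

Request:
{"name": "jog_arm", "arguments": {"moves": [[[-4,36,10],[0,0,-0.7],0],[[-8,72,20],[0,0,-1.4],0],[[-12,108,20],[0,0,-2.1],0],[[-16,144,20],[0,0,-2.8],0],[[-19,180,20],[0,0,-3.5],0]]}}

```text
time_s: 26.12
ee_pos: [0.5822, -0.1746, 0.1829]
eef_rot: [3.142, -0.0, 0.832]
force: [0.1, -0.5, -1.8]
grip_width: 0.0137
```

Request:
{"name": "jog_arm", "arguments": {"moves": [[[-4,36,0],[0,0,-0.7],0],[[-8,72,0],[0,0,-1.4],0],[[-12,108,0],[0,0,-2.1],0],[[-16,144,0],[0,0,-2.8],0],[[-19,180,0],[0,0,-3.5],0]]}}

```text
time_s: 26.53
ee_pos: [0.5632, 0.0054, 0.1828]
eef_rot: [-3.141, 0.0, 0.527]
force: [1.3, -0.7, -2.2]
grip_width: 0.0138
```

Request:
{"name": "jog_arm", "arguments": {"moves": [[[-4,36,0],[0,0,-0.6],0],[[-8,72,0],[0,0,-0.65],0],[[-12,108,0],[0,0,-0.65],0],[[-15,144,0],[0,0,-0.65],0],[[-17,180,0],[0,0,-0.65],0]]}}

```text
time_s: 26.95
ee_pos: [0.5462, 0.1855, 0.1828]
eef_rot: [-3.142, 0.0, 0.473]
force: [0.6, -0.5, -0.9]
grip_width: 0.0135
```

Request:
{"name": "jog_arm", "arguments": {"moves": [[[0,0,0],[0,0,0],0],[[0,0,0],[0,0,0],0],[[0,0,0],[0,0,0],0]]}}

```text
time_s: 27.2
ee_pos: [0.5468, 0.1834, 0.1826]
eef_rot: [3.141, 0.0, 0.473]
force: [0.3, 0.1, -1.9]
grip_width: 0.0139
```

```bash
python3 - <<'E'
from h import *
c=cam("wrist"); cv2.imwrite("pics/w15.png",c["bgr"])
o=ctrl.get_obs();print(o["ee_pos"],o["eef_rot"],o["force"],o["grip_width"])
E
```

```text
[0.5469513  0.18289395 0.1827027 ] [3.14147256e+00 4.38115135e-04 4.72242344e-01] [ 0.05350344 -0.68030817 -1.82415488] 0.013557056149726058
```

View pics/w15.png

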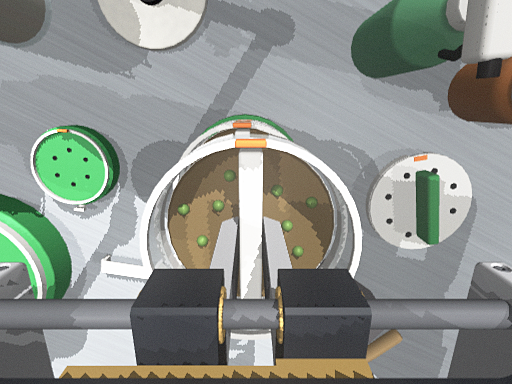

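Request:
{"name": "jog_arm", "arguments": {"moves": [[[-1,8.5,-10],[0,0,0],0],[[-1,8.5,-25],[0,0,0],0],[[-1,8.5,-40],[0,0,0],0],[[-1,8.5,-50],[0,0,0],0],[[-1,8.5,-53],[0,0,0],0]]}}

```text
time_s: 27.67
ee_pos: [0.5452, 0.1917, 0.1276]
eef_rot: [-3.141, 0.003, 0.472]
force: [0.4, 0.3, -2.8]
grip_width: 0.014
```

Request:
{"name": "jog_arm", "arguments": {"moves": [[[0,0,0],[0,0,0],0],[[0,0,0],[0,0,0],0],[[0,0,0],[0,0,0],0]]}}

```text
time_s: 27.92
ee_pos: [0.5463, 0.1923, 0.1307]
eef_rot: [3.141, -0.001, 0.473]
force: [0.4, 0.1, -1.0]
grip_width: 0.0138
```

Request:
{"name": "jog_arm", "arguments": {"moves": [[[0,-0.7,-4],[0,0,0],0],[[0,-0.7,-8],[0,0,0],0],[[0,-0.7,-11],[0,0,0],0],[[0,-0.7,-13],[0,0,0],0],[[0,-0.7,-15],[0,0,0],0]]}}

```text
time_s: 28.33
ee_pos: [0.5459, 0.1916, 0.1147]
eef_rot: [-3.142, 0.0, 0.473]
force: [-5.7, -1.2, 31.9]
grip_width: 0.0137
```

Request:
{"name": "jog_arm", "arguments": {"moves": [[[0,0,-1],[0,0,0],0],[[0,0,-2],[0,0,0],0],[[0,0,-3],[0,0,0],0],[[0,0,-3],[0,0,0],0]]}}

```text
time_s: 28.67
ee_pos: [0.5461, 0.1917, 0.1147]
eef_rot: [3.141, -0.002, 0.473]
force: [-14.4, -4.3, 25.7]
grip_width: 0.0139
```

Request:
{"name": "jog_arm", "arguments": {"moves": [[[0,0,3],[0,0,0],0],[[0,0,3],[0,0,0],50],[[0,0,3],[0,0,0],50],[[0,0,3],[0,0,0],50],[[0,0,3],[0,0,0],50]]}}

```text
time_s: 29.08
ee_pos: [0.5459, 0.1916, 0.1145]
eef_rot: [-3.141, 0.0, 0.473]
force: [-0.8, 0.6, -0.3]
grip_width: 0.0369
```

Request:
{"name": "jog_arm", "arguments": {"moves": [[[0,0,20],[0,0,0],55],[[0,0,50],[0,0,0],60],[[0,0,80],[0,0,0],60],[[0,0,85],[0,0,0],60],[[0,0,85],[0,0,0],60]]}}

```text
time_s: 29.5
ee_pos: [0.5467, 0.1918, 0.2017]
eef_rot: [3.141, -0.004, 0.473]
force: [-0.6, -0.5, -0.8]
grip_width: 0.0602
```

```bash
python3 - <<'E'
from h import *
c=cam("wrist"); cv2.imwrite("pics/w16.png",c["bgr"])
o=ctrl.get_obs();print(o["ee_pos"],o["eef_rot"],o["force"],o["grip_width"])
for a,ce,m in comps(orange(c),150,0,512,330,3): print("or",a,ce,onz(c,*ce,.148).round(4),onz(c,*ce,.023).round(4))
s=cam("scene"); crop(s,130,160,330,310,"s16")
E
```

```text
[0.5459824  0.19156311 0.19973387] [ 3.14147842e+00 -6.00932167e-04  4.72890348e-01] [ 0.37929559 -0.50368915 -0.5302523 ] 0.05963449996321521
or 5 [502.2  60.2] [0.7371 0.0743 0.148 ] [ 0.8003 -0.0085  0.023 ]
or 7 [507.4  67.4] [0.735  0.0673 0.148 ] [ 0.797  -0.0191  0.023 ]
or 25 [501.   76.7] [0.7276 0.0672 0.148 ] [ 0.7857 -0.0193  0.023 ]
or 3 [497.   76.3] [0.7264 0.0702 0.148 ] [ 0.7838 -0.0148  0.023 ]
or 3 [492.3  83.7] [0.7206 0.0698 0.148 ] [ 0.7749 -0.0153  0.023 ]
or 4 [493.   86.2] [0.7194 0.0681 0.148 ] [ 0.773  -0.0179  0.023 ]
or 4 [491.2  90.8] [0.7161 0.0671 0.148 ] [ 0.768  -0.0194  0.023 ]
or 94 [250.1 130. ] [0.6036 0.2207 0.148 ] [0.5952 0.2163 0.023 ]
or 40 [416.5 158.5] [0.646  0.0871 0.148 ] [0.6603 0.0111 0.023 ]
```

View pics/w16.png

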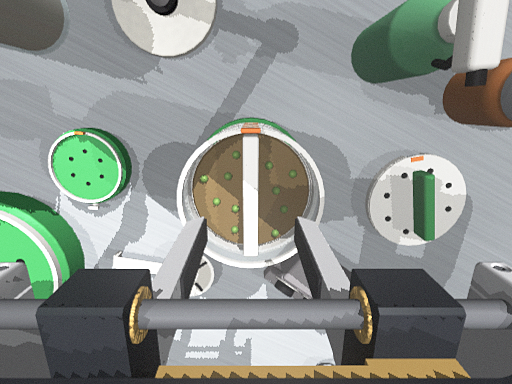

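View pics/s16.png

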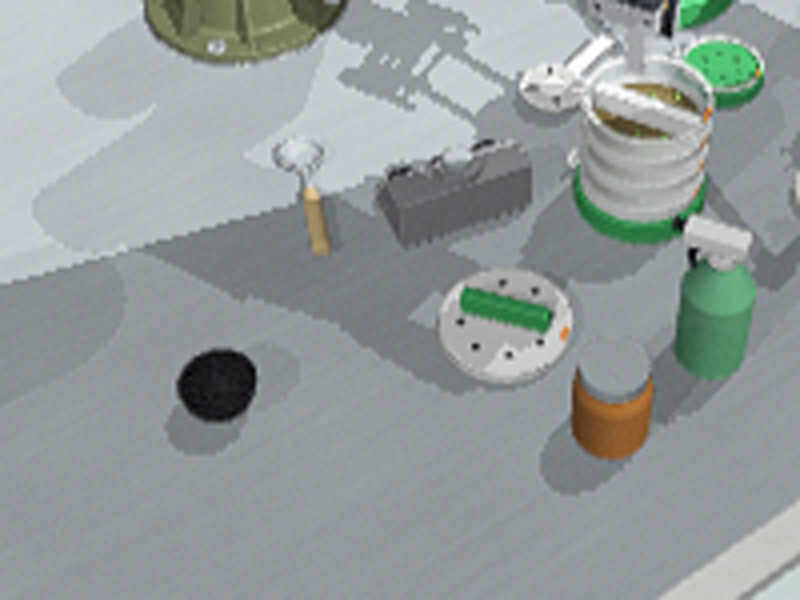

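Request:
{"name": "jog_arm", "arguments": {"moves": [[[9,-38,0],[0,0,0.5],60],[[18,-76,0],[0,0,1],60],[[27,-114,0],[0,0,1.5],60],[[36,-152,0],[0,0,2],60],[[45,-190,0],[0,0,2],60]]}}

```text
time_s: 30.02
ee_pos: [0.5905, -0.0002, 0.198]
eef_rot: [-3.14, 0.002, 0.651]
force: [0.1, 1.2, -0.6]
grip_width: 0.0603
```

Request:
{"name": "jog_arm", "arguments": {"moves": [[[9,-32,0],[0,0,0],60],[[9,-32,0],[0,0,0],60],[[9,-32,0],[0,0,0],60],[[9,-32,0],[0,0,0],60]]}}

```text
time_s: 30.35
ee_pos: [0.5994, -0.0299, 0.1985]
eef_rot: [-3.14, 0.001, 0.647]
force: [-0.4, 0.4, 0.2]
grip_width: 0.0597
```

```bash
cat >> h.py <<'E'
def bar(c,x0,y0,x1,y1,z=.046):
    cs=comps(green(c),x0,y0,x1,y1,100); a,ce,mk=max(cs,key=lambda t:t[0])
    W=world(c,mk,z); m0=W.mean(0); U,S,V=np.linalg.svd(W-m0,full_matrices=False); d=V[0]; t=(W-m0)@d; n=(W-m0)@V[1]
    return m0+d*(t.max()+t.min())/2,d,np.ptp(t),np.ptp(n),ce
E
python3 - <<'E'
from h import *
c=cam("wrist"); cv2.imwrite("pics/w17.png",c["bgr"])
o=ctrl.get_obs();print(o["ee_pos"],o["eef_rot"])
for a,ce,m in comps(orange(c),200,50,350,330,20): print("or",a,ce,onz(c,*ce,.023).round(4))
print(bar(c,200,80,320,330))
E
```

```text
[ 0.59946827 -0.02940816  0.19887027] [-3.14034094e+00  1.06035296e-03  6.48359343e-01]
or 48 [255.5 114.5] [0.6609 0.0083 0.023 ]Traceback (most recent call last):
  File "<stdin>", line 5, in <module>
  File "h.py", line 53, in bar
    cs=comps(green(c),x0,y0,x1,y1,100); a,ce,mk=max(cs,key=lambda t:t[0])
                                                ~~~^^^^^^^^^^^^^^^^^^^^^^
ValueError: max() iterable argument is empty
```

View pics/w17.png

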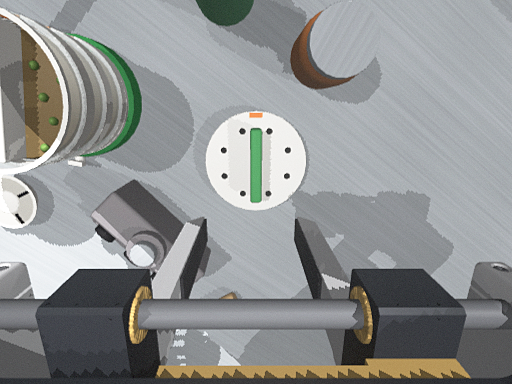

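```bash
sed -i 's/cs=comps(green(c),x0,y0,x1,y1,100)/h=hsv(c); cs=comps((h[:,:,0]>50)\&(h[:,:,0]<90)\&(h[:,:,1]>80),x0,y0,x1,y1,100)/' h.py
python3 - <<'E'
from h import *
c=cam("wrist")
m,d,L,w,ce=bar(c,200,80,320,330); d=d*np.sign(d[0]); print(m,d,L,w,ce,np.arctan2(d[1],d[0]))
print(onz(c,256,160.5,.018),onz(c,255.5,114.5,.02), onz(c,256.5,115,.02)[:2]-.062*d)
E
```

```text
[ 0.61365118 -0.02753001] [0.79789679 0.60279409] 0.08861189602611946 0.012285295947366803 [255.9 164.6] 0.6469983109151729
[ 0.61598419 -0.02662804  0.018     ] [0.66103093 0.00879129 0.02      ] [ 0.61183108 -0.02991605]
```

Request:
{"name": "jog_arm", "arguments": {"moves": [[[7,1,-30],[0,0,0],55],[[14,2,-65],[0,0,0],55],[[14,2,-95],[0,0,0],55],[[14,2,-120],[0,0,0],55],[[14,2,-135],[0,0,0],55]]}}

```text
time_s: 30.87
ee_pos: [0.6125, -0.0269, 0.0616]
eef_rot: [-3.139, 0.003, 0.649]
force: [-0.9, -0.4, -0.7]
grip_width: 0.0545
```

Request:
{"name": "jog_arm", "arguments": {"moves": [[[0,0,-10],[0,0,0],55],[[0,0,-18],[0,0,0],55],[[0,0,-25],[0,0,0],55],[[0,0,-30],[0,0,0],55],[[0,0,-30],[0,0,0],55]]}}

```text
time_s: 31.28
ee_pos: [0.6138, -0.0283, 0.0344]
eef_rot: [-3.141, 0.0, 0.648]
force: [0.0, 0.2, 1.1]
grip_width: 0.055
```

```bash
python3 - <<'E'
from h import *
c=cam("wrist"); cv2.imwrite("pics/w18.png",c["bgr"])
o=ctrl.get_obs();print(o["ee_pos"],o["eef_rot"])
E
```

```text
[ 0.61399939 -0.02833872  0.03506014] [ 3.14145378e+00 -1.59904967e-04  6.47599773e-01]
```

View pics/w18.png

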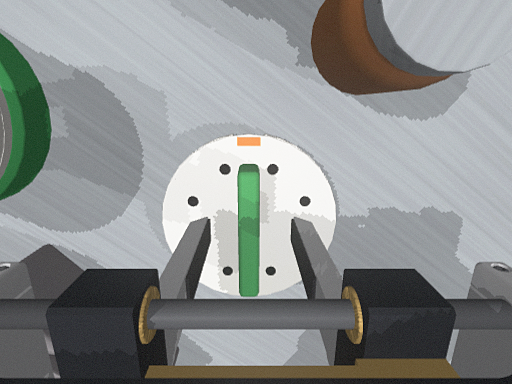

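Request:
{"name": "jog_arm", "arguments": {"moves": [[[0,0,-6],[0,0,0],55],[[0,0,-12],[0,0,0],55],[[0,0,-12],[0,0,0],40],[[0,0,-12],[0,0,0],0],[[0,0,-12],[0,0,0],0]]}}

```text
time_s: 31.75
ee_pos: [0.614, -0.0285, 0.023]
eef_rot: [3.141, -0.0, 0.647]
force: [-0.5, -0.1, -0.1]
grip_width: 0.0382
```

Request:
{"name": "jog_arm", "arguments": {"moves": [[[0,0,0],[0,0,0],0],[[0,0,0],[0,0,0],0],[[0,0,0],[0,0,0],0],[[0,0,0],[0,0,0],0],[[0,0,0],[0,0,0],0]]}}

```text
time_s: 32.17
ee_pos: [0.614, -0.0284, 0.023]
eef_rot: [3.141, -0.0, 0.647]
force: [-0.6, 0.1, 1.1]
grip_width: 0.014
```

```bash
python3 - <<'E'
from h import *
c=cam("wrist"); cv2.imwrite("pics/w19.png",c["bgr"])
o=ctrl.get_obs();print(o["ee_pos"],o["eef_rot"],o["force"],o["grip_width"])
for a,ce,m in comps(orange(c),200,50,300,330,20): p=onz(c,*ce,.018);print("or",a,ce,p.round(4),np.hypot(*(p-o["ee_pos"])[:2]))
E
```

```text
[ 0.61395813 -0.02842073  0.02303008] [ 3.14150459e+00 -1.53099984e-04  6.47458291e-01] [-0.96216222  0.67965808  1.54767823] 0.013534478778325474
or 181 [250.  143.5] [0.6611 0.0068 0.018 ] 0.05886023058351443
```

View pics/w19.png

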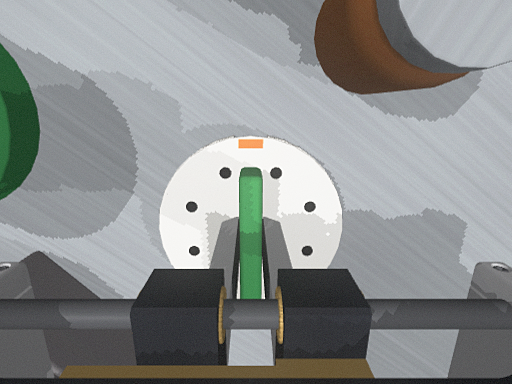

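```bash
python3 - <<'E'
from h import *
c=cam("wrist");o=ctrl.get_obs()["ee_pos"]
h=hsv(c); print([tuple(h[v,230]) for v in range(130,145)])
for v in (135.5,137): print(np.hypot(*(onz(c,250,v,.018)-o)[:2]))
m,d,L,w,ce=bar(c,235,150,265,330);print(m,L)
E
```

```text
[(np.uint8(103), np.uint8(10), np.uint8(177)), (np.uint8(102), np.uint8(7), np.uint8(176)), (np.uint8(107), np.uint8(13), np.uint8(175)), (np.uint8(110), np.uint8(9), np.uint8(173)), (np.uint8(105), np.uint8(9), np.uint8(174)), (np.uint8(98), np.uint8(6), np.uint8(164)), (np.uint8(23), np.uint8(6), np.uint8(172)), (np.uint8(30), np.uint8(9), np.uint8(198)), (np.uint8(30), np.uint8(4), np.uint8(232)), (np.uint8(15), np.uint8(2), np.uint8(248)), (np.uint8(30), np.uint8(2), np.uint8(249)), (np.uint8(30), np.uint8(3), np.uint8(249)), (np.uint8(15), np.uint8(2), np.uint8(249)), (np.uint8(20), np.uint8(3), np.uint8(248)), (np.uint8(30), np.uint8(2), np.uint8(248))]
0.06397205965032535
0.063019447336882
[ 0.61889337 -0.0252384 ] 0.08563201816057539
```

Request:
{"name": "jog_arm", "arguments": {"moves": [[[0,0,25],[0,0,0],0],[[0,0,60],[0,0,0],0],[[0,0,100],[0,0,0],0],[[0,0,140],[0,0,0],0],[[0,0,175],[0,0,0],0]]}}

```text
time_s: 32.68
ee_pos: [0.6138, -0.0284, 0.2005]
eef_rot: [3.141, -0.001, 0.647]
force: [1.3, 0.3, -0.5]
grip_width: 0.0138
```

Request:
{"name": "jog_arm", "arguments": {"moves": [[[-5,17,15],[0,0,-0.3],0],[[-15,50,25],[0,0,-0.8],0],[[-25,83,25],[0,0,-1.3],0],[[-35,116,25],[0,0,-1.8],0],[[-45,149,25],[0,0,-2],0]]}}

```text
time_s: 33.1
ee_pos: [0.5681, 0.1218, 0.2229]
eef_rot: [3.142, -0.0, 0.47]
force: [0.3, 0.1, -1.3]
grip_width: 0.0138
```

Request:
{"name": "jog_arm", "arguments": {"moves": [[[-10,33,0],[0,0,0],0],[[-18,60,0],[0,0,0],0],[[-22,71,0],[0,0,0],0],[[-22,71,0],[0,0,0],0],[[-22,71,0],[0,0,0],0]]}}

```text
time_s: 33.52
ee_pos: [0.5469, 0.1913, 0.2227]
eef_rot: [3.141, 0.0, 0.474]
force: [0.4, -0.8, -0.7]
grip_width: 0.0137
```

```bash
python3 - <<'E'
from h import *
c=cam("wrist"); cv2.imwrite("pics/w20.png",c["bgr"])
o=ctrl.get_obs();print(o["ee_pos"],o["eef_rot"],o["force"],o["grip_width"])
E
```

```text
[0.54717999 0.19070041 0.22271291] [3.14134412e+00 2.92909503e-04 4.72589701e-01] [ 0.03556466  0.66188061 -1.40269045] 0.013476358526266618
```

View pics/w20.png

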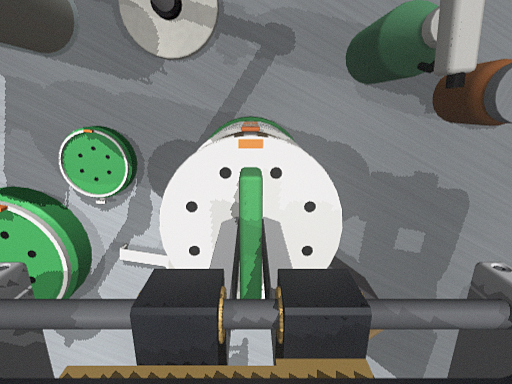

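Request:
{"name": "jog_arm", "arguments": {"moves": [[[0,1.2,-12],[0,0,0],0],[[0,1.2,-24],[0,0,0],0],[[0,1.2,-34],[0,0,0],0],[[0,1.2,-41],[0,0,0],0],[[0,1.2,-44],[0,0,0],0]]}}

```text
time_s: 33.98
ee_pos: [0.5465, 0.1923, 0.1769]
eef_rot: [-3.141, 0.002, 0.472]
force: [-0.8, 0.5, -0.7]
grip_width: 0.0137
```

Request:
{"name": "jog_arm", "arguments": {"moves": [[[0,0,0],[0,0,0],0],[[0,0,-3],[0,0,0],0],[[0,0,-6],[0,0,0],0],[[0,0,-9],[0,0,0],0],[[0,0,-11],[0,0,0],0]]}}

```text
time_s: 34.4
ee_pos: [0.5469, 0.1928, 0.1676]
eef_rot: [3.142, -0.0, 0.473]
force: [0.2, -0.1, -1.3]
grip_width: 0.0137
```

Request:
{"name": "jog_arm", "arguments": {"moves": [[[0,0,-2],[0,0,0],0],[[0,0,-4],[0,0,0],0],[[0,0,-6],[0,0,0],0],[[0,0,-6],[0,0,0],0]]}}

```text
time_s: 34.73
ee_pos: [0.5472, 0.1929, 0.163]
eef_rot: [3.141, -0.002, 0.473]
force: [-2.8, -1.1, 8.3]
grip_width: 0.0137
```

Request:
{"name": "jog_arm", "arguments": {"moves": [[[0,0,0],[0,0,0],0],[[0,0,0.5],[0,0,0],50],[[0,0,0.5],[0,0,0],50],[[0,0,0.5],[0,0,0],50],[[0,0,0.5],[0,0,0],50]]}}

```text
time_s: 35.15
ee_pos: [0.5469, 0.1928, 0.1622]
eef_rot: [-3.142, 0.0, 0.473]
force: [-0.2, -0.4, -0.6]
grip_width: 0.0372
```

Request:
{"name": "jog_arm", "arguments": {"moves": [[[0,0,20],[0,0,0],55],[[0,0,55],[0,0,0],60],[[0,0,95],[0,0,0],60],[[0,0,135],[0,0,0],60],[[0,0,165],[0,0,0],60]]}}

```text
time_s: 35.57
ee_pos: [0.5469, 0.1928, 0.3309]
eef_rot: [3.141, -0.003, 0.473]
force: [-1.2, -0.6, -0.8]
grip_width: 0.0599
```

Request:
{"name": "jog_arm", "arguments": {"moves": [[[0,0,40],[0,0,0],60],[[0,0,50],[0,0,0],60],[[0,0,50],[0,0,0],60]]}}

```text
time_s: 35.82
ee_pos: [0.5474, 0.1929, 0.3804]
eef_rot: [3.141, -0.005, 0.473]
force: [-0.3, -0.6, 0.1]
grip_width: 0.0602
```

```bash
python3 - <<'E'
from h import *
c=cam("wrist"); cv2.imwrite("pics/w21.png",c["bgr"])
o=ctrl.get_obs();print(o["ee_pos"],o["eef_rot"],o["force"],o["grip_width"])
for a,ce,m in comps(orange(c),200,50,300,330,20): p=onz(c,*ce,.158);print("or",a,ce,p.round(4))
print(bar(c,235,100,265,250,.186))
s=cam("scene"); crop(s,230,110,380,230,"s21")
E
```

```text
[0.54712867 0.19278972 0.37756423] [ 3.14129689e+00 -1.37782193e-03  4.72892745e-01] [ 0.09483993 -0.20650653 -0.92593311] 0.059777028232558246
or 34 [249.9 124.1] [0.6004 0.2199 0.158 ]
(array([0.54869037, 0.19323621]), array([-0.89087084, -0.4542567 ]), np.float64(0.08914197161996139), np.float64(0.011927196784740805), array([250. , 168.6]))
```

View pics/w21.png

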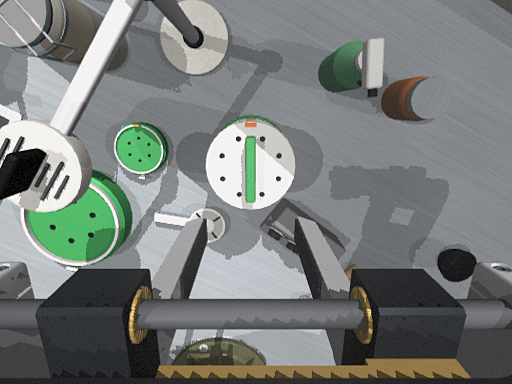

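View pics/s21.png

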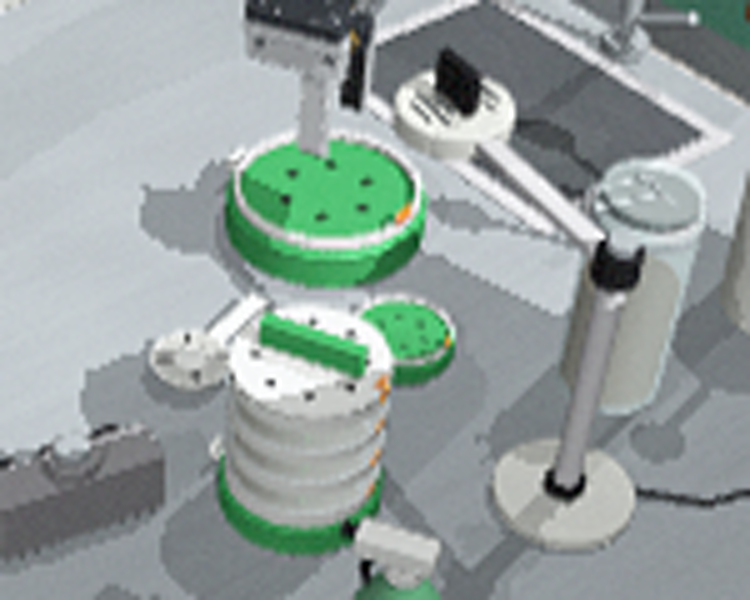

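Request:
{"name": "jog_arm", "arguments": {"moves": [[[-5,15,0],[0,0,1.4],60],[[-10,30,0],[0,0,2.8],60],[[-15,45,0],[0,0,4.2],60],[[-20,60,0],[0,0,5.6],60],[[-25,75,0],[0,0,7.0],60]]}}

```text
time_s: 36.33
ee_pos: [0.5214, 0.2683, 0.3748]
eef_rot: [-3.139, 0.003, 1.09]
force: [0.1, -1.2, 1.1]
grip_width: 0.0599
```

Request:
{"name": "jog_arm", "arguments": {"moves": [[[-5,15,0],[0,0,1.4],60],[[-10,30,0],[0,0,2.8],60],[[-15,45,0],[0,0,4.2],60],[[-20,60,0],[0,0,5.6],60],[[-25,75,0],[0,0,7.0],60]]}}

```text
time_s: 36.75
ee_pos: [0.4964, 0.3433, 0.3748]
eef_rot: [-3.138, 0.002, 1.701]
force: [0.0, -0.6, -0.2]
grip_width: 0.0602
```

Request:
{"name": "jog_arm", "arguments": {"moves": [[[-5,10,0],[0,0,1.4],60],[[-10,20,0],[0,0,2.8],60],[[-15,30,0],[0,0,4.2],60],[[-20,40,0],[0,0,5.6],60],[[-25,50,0],[0,0,7.0],60]]}}

```text
time_s: 37.17
ee_pos: [0.4715, 0.3931, 0.3747]
eef_rot: [-3.138, -0.0, 2.312]
force: [-0.2, -0.6, 0.5]
grip_width: 0.06
```

Request:
{"name": "jog_arm", "arguments": {"moves": [[[-3,3,0],[0,0,1.4],60],[[-6,6,0],[0,0,2.8],60],[[-9,9,0],[0,0,4.2],60],[[-9,9,0],[0,0,5.6],60],[[-9,9,0],[0,0,7.0],60]]}}

```text
time_s: 37.58
ee_pos: [0.4626, 0.4018, 0.3748]
eef_rot: [-3.139, -0.002, 2.923]
force: [-0.0, 0.4, 0.9]
grip_width: 0.0601
```

Request:
{"name": "jog_arm", "arguments": {"moves": [[[0,0,0],[0,0,0.45],60],[[0,0,0],[0,0,0.45],60],[[0,0,0],[0,0,0.45],60]]}}

```text
time_s: 37.83
ee_pos: [0.4628, 0.4017, 0.3756]
eef_rot: [-3.14, -0.002, 2.954]
force: [-1.0, -1.7, 0.6]
grip_width: 0.0603
```

```bash
python3 - <<'E'
from h import *
c=cam("wrist"); cv2.imwrite("pics/w22.png",c["bgr"])
o=ctrl.get_obs();print(o["ee_pos"],o["eef_rot"],o["qpos"].round(2))
h=hsv(c)
for a,ce,m in comps(h[:,:,2]<55,180,120,330,262,200):
    W=world(c,m,.309); m0=W.mean(0); U,S,V=np.linalg.svd(W-m0,full_matrices=False); print(a,ce,m0,np.arctan2(V[0][1],V[0][0]),np.ptp((W-m0)@V[0]),np.ptp((W-m0)@V[1]))
E
```

```text
[0.46285549 0.40167482 0.37597537] [-3.14003582e+00 -1.35099535e-03  2.95356544e+00] [ 0.66  0.4   1.01 -0.    1.74 -0.73]
224 [250.4 183.3] [0.44991096 0.40451407] -0.23381728365204232 0.05321455613901579 0.0120100927789282
398 [198.7 244.6] [0.50038842 0.3445896 ] -0.5202602335073365 0.04800872170981099 0.011674276306336242
419 [302.  244.4] [0.51850565 0.44191442] 0.15174998584627614 0.048282413110795105 0.012251711796871102
```

View pics/w22.png

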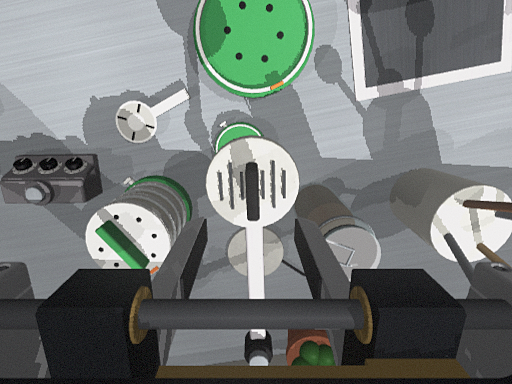

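Request:
{"name": "jog_arm", "arguments": {"moves": [[[-4,1,-30],[0,0,0],60],[[-4,1,-60],[0,0,0],60],[[-4,1,-82],[0,0,0],60],[[-4,1,-93],[0,0,0],60],[[-4,1,-94],[0,0,0],40]], "squeeze": 15}}

```text
time_s: 38.3
ee_pos: [0.4584, 0.4023, 0.2809]
eef_rot: [-3.139, -0.003, 2.955]
force: [-0.5, 0.2, 0.0]
grip_width: 0.0559
```

Request:
{"name": "jog_arm", "arguments": {"moves": [[[0,0,0],[0,0,0],0],[[0,0,0],[0,0,0],0],[[0,0,0],[0,0,0],0],[[0,0,0],[0,0,0],0],[[0,0,0],[0,0,0],0]]}}

```text
time_s: 38.72
ee_pos: [0.459, 0.4029, 0.2841]
eef_rot: [3.141, 0.001, 2.956]
force: [-0.7, 0.0, -0.1]
grip_width: 0.0233
```

Request:
{"name": "jog_arm", "arguments": {"moves": [[[0,0,0],[0,0,0],0],[[0,0,0],[0,0,0],0],[[0,0,0],[0,0,0],0],[[0,0,0],[0,0,0],0]]}}

```text
time_s: 39.05
ee_pos: [0.459, 0.4029, 0.2837]
eef_rot: [3.141, 0.0, 2.956]
force: [1.0, 1.9, 3.0]
grip_width: 0.0122
```

```bash
python3 - <<'E'
from h import *
o=ctrl.get_obs();print(o["ee_pos"],o["eef_rot"],o["force"],o["grip_width"])
fin=o["ee_pos"][:2]; th=o["eef_rot"][2]; P=np.array([.6804,.3601])
v=fin-P; r=np.hypot(*v); th=np.arctan2(v[1],v[0]); print("r",r,"ang",th)
T=np.array([.5468,.1918])-P; tt=np.arctan2(T[1],T[0])%(2*np.pi); tot=tt-th%(2*np.pi); print(tot)
n=int(np.ceil(tot/.0611))
for k in range(1,n+1):
    a=tot*k/n; q=P+r*np.array([np.cos(th+a),np.sin(th+a)]); print(k,((q-fin)*1000).round(0),round(np.degrees(a)/5,2),q.round(3))
E
```

```text
[0.45898302 0.40290882 0.28366367] [3.14097234e+00 4.18578320e-04 2.95580786e+00] [0.95341427 1.92022391 3.01054756] 0.012210109606219762
r 0.22551734871589915 ang 2.9506088059588444
1.0908185586375287
1 [ -2. -13.] 0.69 [0.457 0.389]
2 [ -4. -27.] 1.39 [0.455 0.376]
3 [ -4. -41.] 2.08 [0.455 0.362]
4 [ -4. -54.] 2.78 [0.455 0.349]
5 [ -3. -68.] 3.47 [0.456 0.335]
6 [ -1. -82.] 4.17 [0.458 0.321]
7 [  2. -95.] 4.86 [0.461 0.308]
8 [   6. -108.] 5.56 [0.465 0.295]
9 [  10. -121.] 6.25 [0.469 0.282]
10 [  15. -134.] 6.94 [0.474 0.269]
11 [  21. -146.] 7.64 [0.48  0.257]
12 [  28. -158.] 8.33 [0.487 0.245]
13 [  35. -170.] 9.03 [0.494 0.233]
14 [  43. -181.] 9.72 [0.502 0.222]
15 [  52. -191.] 10.42 [0.511 0.212]
16 [  61. -201.] 11.11 [0.52  0.202]
17 [  71. -211.] 11.81 [0.53  0.192]
18 [  81. -219.] 12.5 [0.54  0.183]
```

Request:
{"name": "jog_arm", "arguments": {"moves": [[[-2,-13,0],[0,0,0.7],0],[[-4,-27,0],[0,0,1.4],0],[[-4,-41,0],[0,0,2.1],0],[[-4,-54,0],[0,0,2.8],0],[[-3,-68,0],[0,0,3.5],0]]}}

```text
time_s: 39.47
ee_pos: [0.4578, 0.3347, 0.2836]
eef_rot: [3.14, 0.005, -3.019]
force: [18.7, 8.6, -3.4]
grip_width: 0.0122
```

Request:
{"name": "jog_arm", "arguments": {"moves": [[[2,-14,0],[0,0,0.7],0],[[5,-27,0],[0,0,1.4],0],[[9,-40,0],[0,0,2.1],0],[[13,-53,0],[0,0,2.8],0],[[18,-66,0],[0,0,3.5],0]]}}

```text
time_s: 39.88
ee_pos: [0.4755, 0.2694, 0.2837]
eef_rot: [3.14, 0.006, -2.713]
force: [14.8, 14.4, -2.7]
grip_width: 0.0119
```

Request:
{"name": "jog_arm", "arguments": {"moves": [[[6,-12,0],[0,0,0.7],0],[[13,-24,0],[0,0,1.4],0],[[20,-36,0],[0,0,2.1],0],[[28,-47,0],[0,0,2.8],0],[[37,-57,0],[0,0,3.5],0]]}}

```text
time_s: 40.3
ee_pos: [0.512, 0.213, 0.2837]
eef_rot: [3.141, 0.005, -2.407]
force: [10.7, 17.6, -2.1]
grip_width: 0.0119
```

Request:
{"name": "jog_arm", "arguments": {"moves": [[[9,-10,0],[0,0,0.7],0],[[19,-20,0],[0,0,1.4],0],[[29,-28,0],[0,0,2.0],0],[[29,-28,0],[0,0,2.0],0],[[29,-28,0],[0,0,2.0],0]]}}

```text
time_s: 40.72
ee_pos: [0.5414, 0.1848, 0.2837]
eef_rot: [-3.141, 0.005, -2.236]
force: [11.3, 10.9, -0.8]
grip_width: 0.0118
```

```bash
python3 - <<'E'
from h import *
c=cam("top"); print(crop(c,110,110,240,220,"t23")); s=cam("scene"); crop(s,230,110,380,230,"s23")
o=ctrl.get_obs();print(o["ee_pos"],o["eef_rot"],o["force"],o["grip_width"])
E
```

```text
5.454545454545454
[0.54108065 0.18502208 0.28370022] [-3.14054694  0.00455748 -2.2360474 ] [11.41296333  9.86564103 -0.96830269] 0.011747724939078294
```

View pics/s23.png

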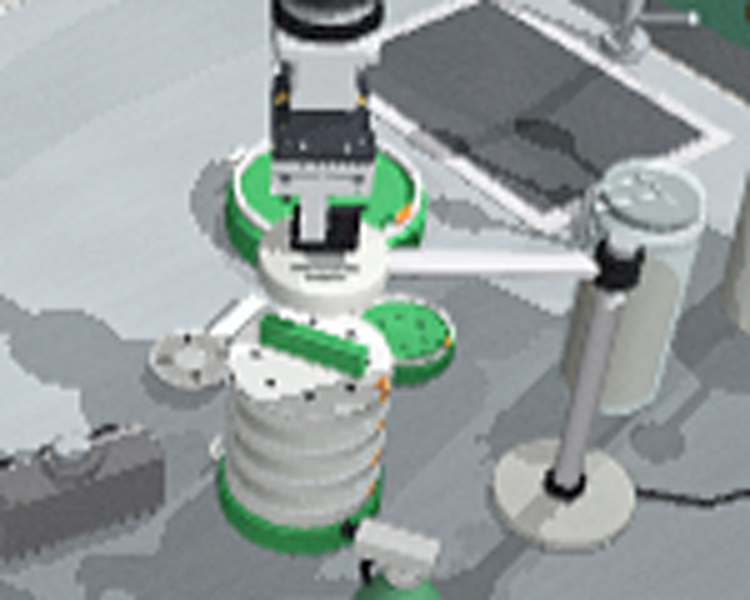

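Request:
{"name": "jog_arm", "arguments": {"moves": [[[0,0,0],[0,0,0],50],[[0,0,0],[0,0,0],50],[[0,0,0],[0,0,0],50],[[0,0,0],[0,0,0],50],[[0,0,20],[0,0,0],50]]}}

```text
time_s: 41.23
ee_pos: [0.539, 0.1834, 0.3002]
eef_rot: [3.138, -0.005, -2.237]
force: [-0.5, -1.0, -0.3]
grip_width: 0.0421
```

Request:
{"name": "jog_arm", "arguments": {"moves": [[[0,0,30],[0,0,0],50],[[0,0,65],[0,0,0],50],[[0,0,75],[0,0,0],50],[[0,0,75],[0,0,0],50]]}}

```text
time_s: 41.57
ee_pos: [0.5403, 0.1838, 0.3812]
eef_rot: [-3.139, 0.004, -2.237]
force: [1.5, 0.4, 0.0]
grip_width: 0.05
```

```bash
python3 - <<'E'
from h import *
c=cam("wrist"); cv2.imwrite("pics/w24.png",c["bgr"])
o=ctrl.get_obs();print(o["ee_pos"],o["eef_rot"],o["qpos"].round(2))
h=hsv(c)
for a,ce,m in comps(h[:,:,2]<55,225,120,280,262,100):
    W=world(c,m,.309); m0=W.mean(0); U,S,V=np.linalg.svd(W-m0,full_matrices=False); print(a,ce,m0,np.arctan2(V[0][1],V[0][0]),np.ptp((W-m0)@V[0]),np.ptp((W-m0)@V[1]))
E
```

```text
[0.54005142 0.18372778 0.37865253] [-3.14071049e+00  1.06425834e-03 -2.23685314e+00] [ 0.26  0.29  1.15 -0.    1.71 -2.21]
```

View pics/w24.png

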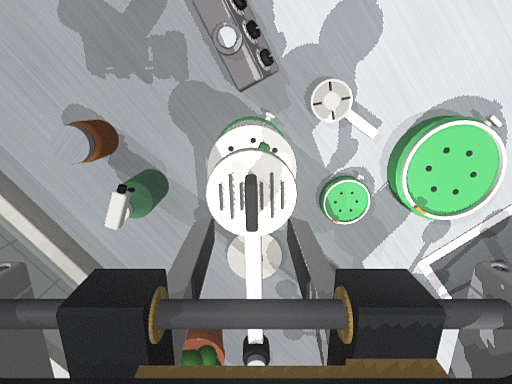

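```bash
python3 - <<'E'
from h import *
c=cam("wrist")
print(onz(c,252,193,.269), onz(c,251.5,203,.309), proj(c,[.5467,.1918,.269]))
print("btn",onz(c,228,38,.088))
t=cam("top"); h=hsv(t)
for a,ce,m in comps((h[:,:,2]>130)&(h[:,:,1]<40),235,205,285,235,10): print(a,ce,onz(t,*ce,.088))
crop(t,225,195,295,250,"t25")
E
```

```text
[0.54485726 0.19138988 0.269     ] [0.54366986 0.18886278 0.309     ] [250.8763207  194.30545249]
btn [0.45785008 0.02294649 0.088     ]
54 [258.6 220.1] [0.45239336 0.01895676 0.088     ]
31 [241.7 222. ] [0.44649184 0.07113585 0.088     ]
```

View pics/t25.png

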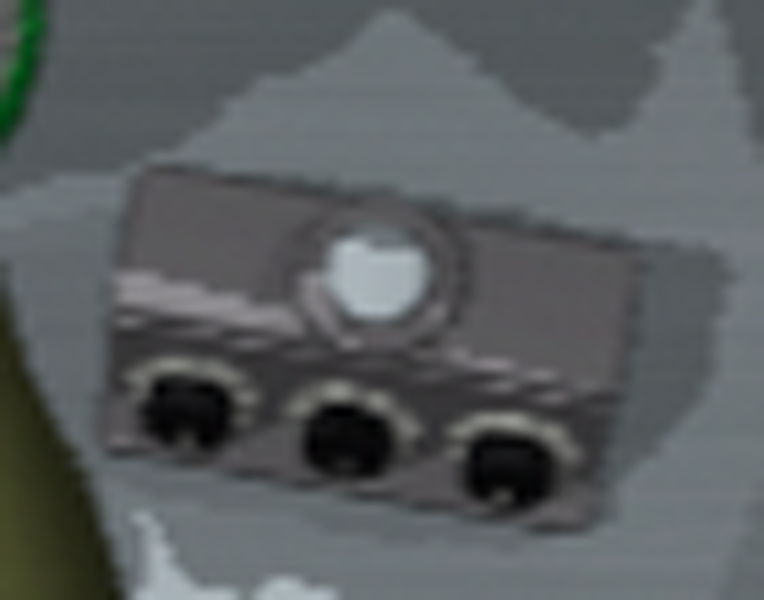

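Request:
{"name": "jog_arm", "arguments": {"moves": [[[-18,-36,0],[0,0,-1],40],[[-36,-72,0],[0,0,-2],0],[[-54,-108,0],[0,0,-3],0],[[-72,-144,0],[0,0,-4],0],[[-85,-166,0],[0,0,-4],0]], "squeeze": 20}}

```text
time_s: 42.13
ee_pos: [0.4531, 0.0155, 0.3768]
eef_rot: [3.141, -0.002, -2.592]
force: [0.9, 0.3, 0.1]
grip_width: 0.0201
```

Request:
{"name": "jog_arm", "arguments": {"moves": [[[0,0,-40],[0,0,0],0],[[0,0,-80],[0,0,0],0],[[0,0,-120],[0,0,0],0],[[0,0,-150],[0,0,0],0],[[0,0,-160],[0,0,0],0]]}}

```text
time_s: 42.55
ee_pos: [0.4523, 0.0178, 0.2129]
eef_rot: [3.137, -0.007, -2.586]
force: [-0.2, -0.2, -0.1]
grip_width: 0.0008
```

Request:
{"name": "jog_arm", "arguments": {"moves": [[[0,0,0],[0,0,0],0],[[0,0,0],[0,0,0],0],[[0,0,0],[0,0,0],0]]}}

```text
time_s: 42.8
ee_pos: [0.4556, 0.0178, 0.2201]
eef_rot: [-3.14, 0.002, -2.586]
force: [0.8, 0.4, 0.1]
grip_width: 0.0004
```

```bash
python3 - <<'E'
from h import *
c=cam("wrist"); cv2.imwrite("pics/w26.png",c["bgr"])
o=ctrl.get_obs();print(o["ee_pos"],o["eef_rot"],o["qpos"].round(2),o["grip_width"])
E
```

```text
[0.45564609 0.01778902 0.22008391] [-3.14006432e+00  2.25333869e-03 -2.58564808e+00] [-0.04  0.07  1.75  0.    1.31 -2.17] 0.0002913516804799347
```

View pics/w26.png

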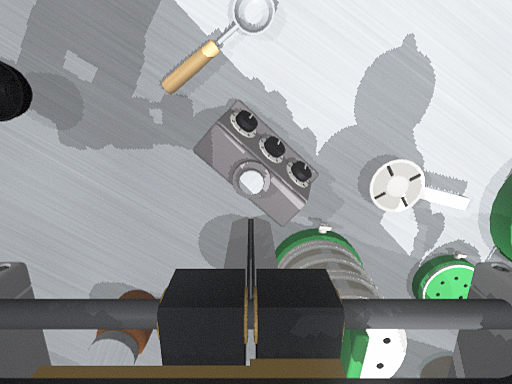

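```bash
python3 - <<'E'
from h import *
c=cam("wrist"); print(onz(c,253,180,.088)); o=ctrl.get_obs(); print(o["ee_pos"],proj(c,[.4535,.0165,.088]))
E
```

```text
[0.45514977 0.02035912 0.088     ]
[0.45553924 0.01777503 0.21986495] [250.88136368 177.05358669]
```

Request:
{"name": "jog_arm", "arguments": {"moves": [[[-1,1,-35],[0,0,0],0],[[-1,1,-70],[0,0,0],0],[[-1,1,-95],[0,0,0],0],[[-1,1,-110],[0,0,0],0],[[-1,1,-115],[0,0,0],0]]}}

```text
time_s: 43.32
ee_pos: [0.4534, 0.0188, 0.102]
eef_rot: [3.14, -0.002, -2.586]
force: [-0.6, 0.4, -0.4]
grip_width: 0.0001
```

Request:
{"name": "jog_arm", "arguments": {"moves": [[[0,0,0],[0,0,0],0],[[0,0,0],[0,0,0],0]]}}

```text
time_s: 43.48
ee_pos: [0.4547, 0.0188, 0.1046]
eef_rot: [-3.141, 0.001, -2.586]
force: [0.0, 0.1, 0.7]
grip_width: 0.0005
```

Request:
{"name": "jog_arm", "arguments": {"moves": [[[0,0,-6],[0,0,0],0],[[0,0,-12],[0,0,0],0],[[0,0,-18],[0,0,0],0],[[0,0,-22],[0,0,0],0],[[0,0,-24],[0,0,0],0]]}}

```text
time_s: 43.9
ee_pos: [0.4548, 0.0188, 0.0812]
eef_rot: [-3.141, 0.002, -2.586]
force: [-19.5, 1.0, 55.5]
grip_width: 0.0003
```

Request:
{"name": "jog_arm", "arguments": {"moves": [[[0,0,10],[0,0,0],0],[[0,0,40],[0,0,0],0],[[0,0,80],[0,0,0],0],[[0,0,120],[0,0,0],0],[[0,-20,150],[0,0,0],0]]}}

```text
time_s: 44.32
ee_pos: [0.454, 0.0002, 0.2323]
eef_rot: [-3.141, 0.002, -2.584]
force: [-0.2, 0.3, 0.3]
grip_width: 0.0003
```

Request:
{"name": "jog_arm", "arguments": {"moves": [[[-10,-40,20],[0,0,0],0],[[-20,-80,40],[0,0,0],0],[[-30,-120,60],[0,0,0],0],[[-40,-150,60],[0,0,0],0],[[-40,-150,60],[0,0,0],0]]}}

```text
time_s: 44.73
ee_pos: [0.4132, -0.1548, 0.2905]
eef_rot: [-3.138, -0.001, -2.602]
force: [-0.1, 0.5, -1.2]
grip_width: 0.0003
```

Request:
{"name": "jog_arm", "arguments": {"moves": [[[0,0,0],[0,0,0],0],[[0,0,0],[0,0,0],0],[[0,0,0],[0,0,0],0],[[0,0,0],[0,0,0],0],[[0,0,0],[0,0,0],0]]}}

```text
time_s: 45.15
ee_pos: [0.4148, -0.149, 0.2891]
eef_rot: [-3.141, -0.001, -2.585]
force: [0.3, 0.2, -0.6]
grip_width: 0.0007
```

```bash
python3 - <<'E'
from h import *
t=cam("top"); cv2.imwrite("pics/t27.png",t["bgr"]); s=cam("scene"); crop(s,200,110,380,245,"s27")
o=ctrl.get_obs();print(o["ee_pos"],o["joint_vel"].round(3),o["force"])
crop(t,110,110,290,245,"t27c")
print(proj(t,[.5467,.1918,.269]))
E
```

```text
[ 0.41472089 -0.14925171  0.2892239 ] [-0.005  0.    -0.002 -0.001  0.001  0.   ] [ 0.98030553 -0.01238336  0.85471611]
[194.09071284 176.72681849]
```

View pics/t27c.png

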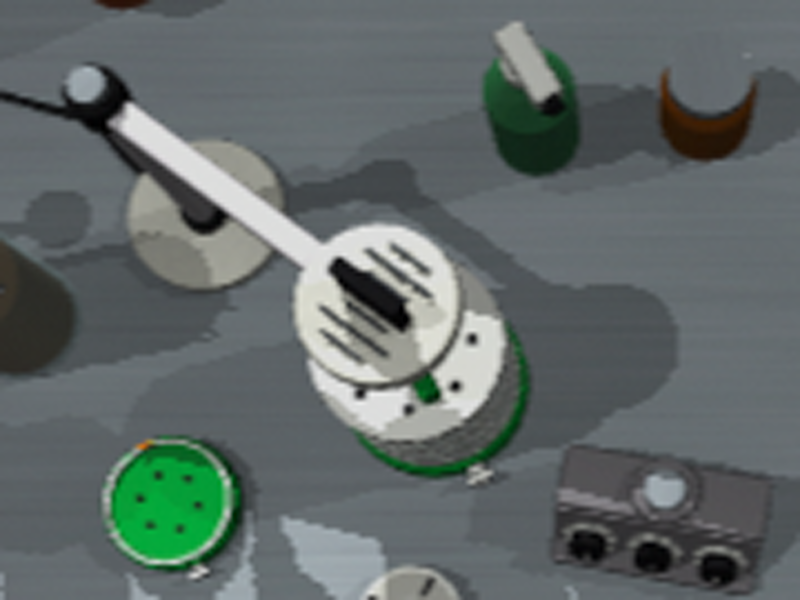

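View pics/s27.png

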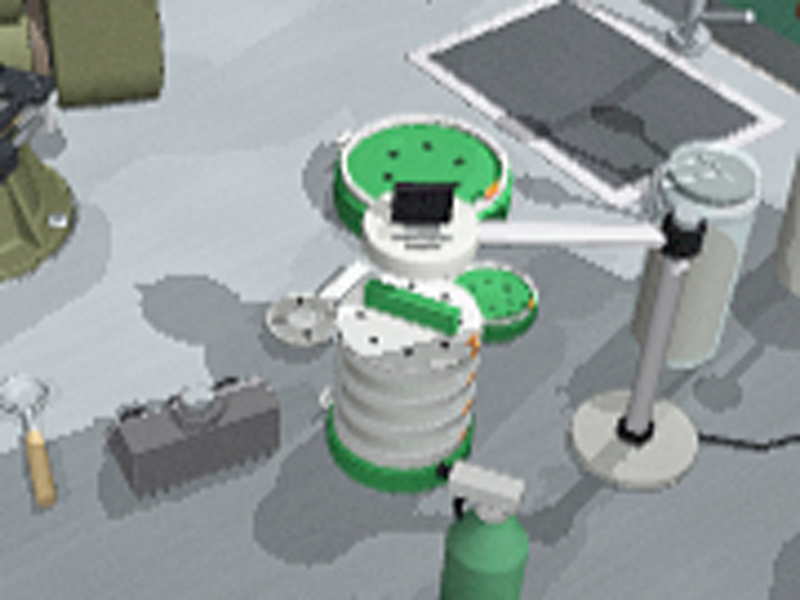

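```bash
python3 - <<'E'
from station import ctrl
print(ctrl.hand_in())
E
```

```text
the job is handed in; nothing more can be done
None
```

The tower is rebuilt and the job is handed in at about 45 s of the 210 s allowed. `hand_in` reports no verdict, so the results below rest on my own measurements.

- **Sequence:** I swung the lamp clear. I then stacked the three trays that were present, keyed, on the middle-sized green base, and closed the tower with the lid. After that I swung the lamp back and pressed the timer button.
- **Tray and lid seating:** Each piece came to rest within 0.3 mm of its expected seated height. TCP heights were 42.3, 79.1 and 114.7 mm for the trays and 163.0 mm for the lid. The last scene picture shows the keys in one vertical line.
- **Lamp:** The head is about 3 mm off the tower axis by the wrist camera and about 5 mm by the top camera, against the 30 mm allowed.
- **Button:** The fingers pushed down to 81 mm against about 55 N, past the roughly 82 mm of full travel. I did not measure afterwards that it is back up, but the gripper is well clear of it.
- **Bystanders:** The canister, the seed jar and the mister stand in the last pictures. The ramekin was last seen upright before the lamp went back, and I did not check it again at the end.
- **Disagreements:** The cameras differed by 3–6 mm on where the base is, so I used the wrist camera for both picking and placing to cancel its offset.

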